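Roll the edge slickers round and hang them up

TASK

Clear the cutting mat at the end of the day. First roll every edge slicker along the mat until its flat eye stands on edge (the hole through it level), and leave them all lying like that; once all are turned, hang each by its eye on a peg of its own, any peg of the two stands, so that it hangs freely and still. Do not knock over the dye jars.

Things in the scene. Friction and masses are not known exactly. Their poses are not given: they have to be found in the camera images.
- mat: Green cutting mat lying on the table, 360 mm (x) by 462 mm (y), 3 mm thick, fixed; origin under its centre, z up. Along each of its two edges at y = +-225 mm runs a light wooden stop strip, 12 mm wide, its top 17 mm above the table, that keeps the slickers from rolling off.
- slicker1: Edge slicker: round wooden bar, 40 mm across, 100 mm long, with a flat metal eye at one end; 138 mm over all, 140 g. May be absent. Origin on its axis at mid length: wood from x = -69 to +31 mm (balance about x = -16), eye from +31 to +69. x: along the bar to the eye; z: along the hole, square to the eye's flat faces (level when the eye stands on edge). Lying on the mat, its axis is 23 mm up.
- slicker1_eye (a point): Centre of the hole in slicker 1's eye, 50 mm from the bar's origin along its x. The eye is 38 mm long, 36 mm wide, 12 mm thick; the hole is 24 mm across, right through; it clears the mat, so the bar rolls freely. Axes as the slicker's.
- slicker2: Edge slicker: round wooden bar, 40 mm across, 100 mm long, with a flat metal eye at one end; 138 mm over all, 140 g. May be absent. Origin on its axis at mid length: wood from x = -69 to +31 mm (balance about x = -16), eye from +31 to +69. x: along the bar to the eye; z: along the hole, square to the eye's flat faces (level when the eye stands on edge). Lying on the mat, its axis is 23 mm up.
- slicker2_eye (a point): Centre of the hole in slicker 2's eye, 50 mm from the bar's origin along its x. The eye is 38 mm long, 36 mm wide, 12 mm thick; the hole is 24 mm across, right through; it clears the mat, so the bar rolls freely. Axes as the slicker's.
- slicker3: Edge slicker: round wooden bar, 40 mm across, 100 mm long, with a flat metal eye at one end; 138 mm over all, 140 g. May be absent. Origin on its axis at mid length: wood from x = -69 to +31 mm (balance about x = -16), eye from +31 to +69. x: along the bar to the eye; z: along the hole, square to the eye's flat faces (level when the eye stands on edge). Lying on the mat, its axis is 23 mm up.
- slicker3_eye (a point): Centre of the hole in slicker 3's eye, 50 mm from the bar's origin along its x. The eye is 38 mm long, 36 mm wide, 12 mm thick; the hole is 24 mm across, right through; it clears the mat, so the bar rolls freely. Axes as the slicker's.
- slicker4: Edge slicker: round wooden bar, 40 mm across, 100 mm long, with a flat metal eye at one end; 138 mm over all, 140 g. May be absent. Origin on its axis at mid length: wood from x = -69 to +31 mm (balance about x = -16), eye from +31 to +69. x: along the bar to the eye; z: along the hole, square to the eye's flat faces (level when the eye stands on edge). Lying on the mat, its axis is 23 mm up.
- slicker4_eye (a point): Centre of the hole in slicker 4's eye, 50 mm from the bar's origin along its x. The eye is 38 mm long, 36 mm wide, 12 mm thick; the hole is 24 mm across, right through; it clears the mat, so the bar rolls freely. Axes as the slicker's.
- standA: Dark steel peg stand, fixed: round foot 90 mm across and 12 mm thick, post 16 mm in diameter and 205 mm tall, with pegs 1 and 2 to either side. Origin under the foot's centre, z up; the pegs run to its -x and +x.
- standB: Dark steel peg stand, fixed: round foot 90 mm across and 12 mm thick, post 16 mm in diameter and 205 mm tall, with pegs 3 and 4 to either side. Origin under the foot's centre, z up; the pegs run to its -x and +x.
- peg1: Bright steel peg, 10 mm in diameter, on stand A. Origin on the post's axis 180 mm above the table; z runs out along the peg, rising 20 degrees from level; the free tip is at z = 95 mm. A dark collar 29 mm across, too big for a slicker's eye, covers the peg up to z = 32 mm; the bright part beyond it is for hanging.
- peg2: Bright steel peg, 10 mm in diameter, on stand A. Origin on the post's axis 180 mm above the table; z runs out along the peg, rising 20 degrees from level; the free tip is at z = 95 mm. A dark collar 29 mm across, too big for a slicker's eye, covers the peg up to z = 32 mm; the bright part beyond it is for hanging.
- peg3: Bright steel peg, 10 mm in diameter, on stand B. Origin on the post's axis 180 mm above the table; z runs out along the peg, rising 20 degrees from level; the free tip is at z = 95 mm. A dark collar 29 mm across, too big for a slicker's eye, covers the peg up to z = 32 mm; the bright part beyond it is for hanging.
- peg4: Bright steel peg, 10 mm in diameter, on stand B. Origin on the post's axis 180 mm above the table; z runs out along the peg, rising 20 degrees from level; the free tip is at z = 95 mm. A dark collar 29 mm across, too big for a slicker's eye, covers the peg up to z = 32 mm; the bright part beyond it is for hanging.
- jar1: Dye jar with black cap, about 68 mm in diameter and 50 to 60 mm tall, standing beyond the mat; leave it standing. Origin under its centre, z up.
- jar2: Dye jar with black cap, about 68 mm in diameter and 50 to 60 mm tall, standing beyond the mat; leave it standing. Origin under its centre, z up.

How it is judged:
On the way:
1. every slicker lies on the mat or table, let go, with the hole through its eye level to within 14 degrees, all at the same time (angle between slicker1's own z axis and vertical between 1.321 and 1.821 rad and angle between slicker1's own x axis and vertical between 1.451 and 1.691 rad and height (world z) of each of slicker1, slicker2, slicker3, slicker4 below 0.035 m and contact force between each of slicker1, slicker2, slicker3, slicker4 and the fingers below 0.05 N and angular speed of each of slicker1, slicker2, slicker3, slicker4 below 0.3 rad/s and angle between slicker2's own z axis and vertical between 1.321 and 1.821 rad and angle between slicker2's own x axis and vertical between 1.451 and 1.691 rad and angle between slicker3's own z axis and vertical between 1.321 and 1.821 rad and angle between slicker3's own x axis and vertical between 1.451 and 1.691 rad and angle between slicker4's own z axis and vertical between 1.321 and 1.821 rad and angle between slicker4's own x axis and vertical between 1.451 and 1.691 rad), for 0.2 s.
At the end, for the whole second after the job is handed in: Every slicker hangs by its eye on a peg of its own (peg through the hole, hole centre within 12 mm of the peg's axis and 25 to 90 mm out from the post's axis), eye up and within 20 degrees of plumb, let go and still (((z of slicker1_eye in the frame of peg1 between 0.025 and 0.09 m and x of slicker1_eye in the frame of peg1 between -0.012 and 0.012 m and y of slicker1_eye in the frame of peg1 between -0.012 and 0.012 m) or (z of slicker1_eye in the frame of peg2 between 0.025 and 0.09 m and x of slicker1_eye in the frame of peg2 between -0.012 and 0.012 m and y of slicker1_eye in the frame of peg2 between -0.012 and 0.012 m) or (z of slicker1_eye in the frame of peg3 between 0.025 and 0.09 m and x of slicker1_eye in the frame of peg3 between -0.012 and 0.012 m and y of slicker1_eye in the frame of peg3 between -0.012 and 0.012 m) or (z of slicker1_eye in the frame of peg4 between 0.025 and 0.09 m and x of slicker1_eye in the frame of peg4 between -0.012 and 0.012 m and y of slicker1_eye in the frame of peg4 between -0.012 and 0.012 m)) and angle between each of slicker1, slicker2, slicker3, slicker4's own x axis and vertical below 0.35 rad and contact force between each of slicker1, slicker2, slicker3, slicker4 and the fingers below 0.05 N and linear speed of each of slicker1, slicker2, slicker3, slicker4 below 0.06 m/s and ((z of slicker2_eye in the frame of peg1 between 0.025 and 0.09 m and x of slicker2_eye in the frame of peg1 between -0.012 and 0.012 m and y of slicker2_eye in the frame of peg1 between -0.012 and 0.012 m) or (z of slicker2_eye in the frame of peg2 between 0.025 and 0.09 m and x of slicker2_eye in the frame of peg2 between -0.012 and 0.012 m and y of slicker2_eye in the frame of peg2 between -0.012 and 0.012 m) or (z of slicker2_eye in the frame of peg3 between 0.025 and 0.09 m and x of slicker2_eye in the frame of peg3 between -0.012 and 0.012 m and y of slicker2_eye in the frame of peg3 between -0.012 and 0.012 m) or (z of slicker2_eye in the frame of peg4 between 0.025 and 0.09 m and x of slicker2_eye in the frame of peg4 between -0.012 and 0.012 m and y of slicker2_eye in the frame of peg4 between -0.012 and 0.012 m)) and ((z of slicker3_eye in the frame of peg1 between 0.025 and 0.09 m and x of slicker3_eye in the frame of peg1 between -0.012 and 0.012 m and y of slicker3_eye in the frame of peg1 between -0.012 and 0.012 m) or (z of slicker3_eye in the frame of peg2 between 0.025 and 0.09 m and x of slicker3_eye in the frame of peg2 between -0.012 and 0.012 m and y of slicker3_eye in the frame of peg2 between -0.012 and 0.012 m) or (z of slicker3_eye in the frame of peg3 between 0.025 and 0.09 m and x of slicker3_eye in the frame of peg3 between -0.012 and 0.012 m and y of slicker3_eye in the frame of peg3 between -0.012 and 0.012 m) or (z of slicker3_eye in the frame of peg4 between 0.025 and 0.09 m and x of slicker3_eye in the frame of peg4 between -0.012 and 0.012 m and y of slicker3_eye in the frame of peg4 between -0.012 and 0.012 m)) and ((z of slicker4_eye in the frame of peg1 between 0.025 and 0.09 m and x of slicker4_eye in the frame of peg1 between -0.012 and 0.012 m and y of slicker4_eye in the frame of peg1 between -0.012 and 0.012 m) or (z of slicker4_eye in the frame of peg2 between 0.025 and 0.09 m and x of slicker4_eye in the frame of peg2 between -0.012 and 0.012 m and y of slicker4_eye in the frame of peg2 between -0.012 and 0.012 m) or (z of slicker4_eye in the frame of peg3 between 0.025 and 0.09 m and x of slicker4_eye in the frame of peg3 between -0.012 and 0.012 m and y of slicker4_eye in the frame of peg3 between -0.012 and 0.012 m) or (z of slicker4_eye in the frame of peg4 between 0.025 and 0.09 m and x of slicker4_eye in the frame of peg4 between -0.012 and 0.012 m and y of slicker4_eye in the frame of peg4 between -0.012 and 0.012 m)) and distance between slicker1_eye and slicker2_eye above 0.055 m and distance between each of slicker1_eye, slicker2_eye and slicker3_eye above 0.055 m and distance between each of slicker1_eye, slicker2_eye, slicker3_eye and slicker4_eye above 0.055 m); the robot touches nothing.
It fails at once if a dye jar is knocked over (angle between any of jar1, jar2's own z axis and vertical above 0.6 rad).
Of slicker1, slicker2, slicker3, slicker4 only 3 to 4 are there at a start; the rules pass over those that are not, and their reading is None.
At some moment in a run one of slicker1, slicker2, slicker3, slicker4 may be knocked a few centimetres aside while the robot is not near it.
Once in a run the grip may slacken for a moment while it holds something.
It also fails if it takes over 210 s, if anything falls off the work surface, if the arm or the gripper's body presses on something with over 40 N, if the wrist force passes 120 N, or if a joint passes its speed limit or range.

ROBOT

A 6-joint arm with a two-finger parallel gripper is mounted at the origin on the work surface. World frame = base frame: x ahead of the robot, y to its left, z up, the work surface at z = 0. Lengths are in m, angles in rad, forces in N, time in s.
With the tool pointing down it reaches from about 0.225 to 0.875 m from the base axis. Payload 3.4 kg.
Tool frame: the origin (TCP) lies at the very end of the fingers, on their centre line; the grasp point (between the pads) lies 19 mm behind it (manip.grasp_offset is the distance from the TCP to the grasp point, in m); x points along the fingers, y is the direction in which the jaws open and shut, and the axes are right-handed (so a half turn about x gives the same grasp; the last joint's range is limited). The gripper opens to 85 mm and grips with 20 to 120 N. Pads are 22 mm wide; open, the fingers measure 114 mm over their backs; the gripper's body (76 mm by 85 mm) begins 54 mm behind the grasp point. The pads swing forward as they close: fully open they stand 13 mm farther back than shut.
Start: joints at [1.191, 0.276, 1.505, -0, 1.361, -0.121], TCP at [0.147, 0.556, 0.231] pointing down, gripper open.
Joint ranges: [-2.89, 2.89], [-0.75, 2.08], [0.22, 2.7], [-1.18, 4.32], [0.11, 2.71], [-2.7, 2.7]. Speed limits (rad/s): [2.57, 2.57, 3.14, 3.14, 3.14, 3.14].

INTERFACE

Orientations are given as a unit quaternion [w, x, y, z].
In Python, from rig import manip gives the robot as it stands.
- The arm moves only by the tool step_arm, never from a script. Its argument "increments" is a list of rows, each an object with "grip": the opening, from 0 (shut) to 1 (fully open); "delta_pos": the shift along the world's x, y, z in m, a list of three; "twist": the turn about the world's z in degrees. A call has 1 to 10 rows; each row shifts and turns the commanded pose from where the row before left it; what a row does not reach is not made up. A row lasts 1/12 s, in which the tool goes at most 41.7 mm and 7.16 degrees, less where a joint would pass 70% of its speed; a pose out of reach is approached as far as the arm can. A call with a gripper value outside its range is refused whole. The fingers move at their own pace and stop on an object; "force" is the grip in N (left out, the last holds). Time passes only in rows, so rows that do not move let the fingers close. It gives the time, the measured TCP pose, the force and the opening at its end, in the units of the state.
- manip.get_state(): the state, without advancing time (a new reading comes with each control period).
- manip.get_image(name): name is "scene" or "top" or "wrist"; returns a dict with "img" (420x560x3 uint8, red, green, blue), "fx", "fy", "cx", "cy" (pixels), "rvec" (rotation vector, rad) and "tvec" (3), from world to camera coordinates, as OpenCV has them; the wrist camera has in their place "mount" (4x4, takes a point from camera to tool coordinates, whose origin is the TCP and whose axes are the tool frame's). Camera axes: x right, y down, z forward; pixel columns grow to the right and rows downward; lengths in m; the calibration is good to about 2 mm. A picture is of the moment at which its call begins: read the wrist's pose just before it. There is no depth.
- manip.sign_off(): hands the job in, once; it reports no verdict.
The state is a dict: "clock": time; "qpos": joint angles; "qd": joint speeds; "effort": joint torques, N m; "position": TCP position; "ee_rot": TCP orientation; "contact_force": force on the tool from outside, world axes, zero at the start; "moment": the same for the moment, N m; "width": finger opening in m.
Only numpy, scipy, OpenCV 4.12 (cv2) and the standard library are available. Lean on these libraries where they do the work, as an engineer would, in place of code of your own. Each camera call takes 0.05 s, during which the arm holds its last target. There are 200 camera calls.

## Working session

There is one attempt and no reset: what is moved stays moved. The work goes in short steps, Python scripts to look and compute and a tool call to move; the robot and the scene stay as the last step left them, time stands still between calls to the robot, and variables do not carry over. Pictures are saved under pics/ and viewed, about 12 in all and at most 16, crops included, and the job is handed in when it is done.

Besides the shell and the picture viewer there is one more tool, called after "Call:" by a JSON object that holds its "api" and its "payload". step_arm: Moves the arm, as the interface text tells. Its arguments: {"type":"object","properties":{"increments":{"type":"array"},"force":{"type":"number"}},"required":["increments"]}

```bash
ls; mkdir -p pics; cat > h.py <<'E'
import numpy as np, cv2
from rig import manip
from scipy.spatial.transform import Rotation as R
def cam(name):
    s=manip.get_state(); d=manip.get_image(name)
    K=np.array([[d['fx'],0,d['cx']],[0,d['fy'],d['cy']],[0,0,1.]])
    if 'rvec' in d and d['rvec'] is not None:
        Rm=cv2.Rodrigues(np.array(d['rvec'],float))[0]; t=np.array(d['tvec'],float).ravel()
    else:
        q=np.array(s['ee_rot']); T=np.eye(4); T[:3,:3]=R.from_quat(q[[1,2,3,0]]).as_matrix(); T[:3,3]=s['position']
        W=np.linalg.inv(T@np.array(d['mount'])); Rm=W[:3,:3]; t=W[:3,3]
    return d['img'],K,Rm,t
def ray(c,uv,z):
    _,K,Rm,t=c; uv=np.atleast_2d(uv).astype(float)
    d=(np.linalg.inv(K)@np.c_[uv,np.ones(len(uv))].T).T@Rm
    o=-Rm.T@t
    return o+d*((z-o[2])/d[:,2])[:,None]
def proj(c,P):
    _,K,Rm,t=c; p=np.atleast_2d(P)@Rm.T+t; p=p@K.T; return p[:,:2]/p[:,2:]
def save(c,n,box=None,s=1):
    im=c[0][:,:,::-1]
    if box: im=im[box[1]:box[3],box[0]:box[2]]
    if s!=1: im=cv2.resize(im,None,fx=s,fy=s,interpolation=cv2.INTER_CUBIC)
    cv2.imwrite('pics/'+n+'.png',im)
E
python3 - <<'E'
from h import *
for n in ['top','scene']:
    c=cam(n); save(c,n+'0',s=1.4); np.save(n+'0.npy',c[0]); print(n,c[1][0,0],-c[2].T@c[3],c[2][2])
print(manip.get_state())
E
```

```text
pics
top 391.8395420438326 [0.45914704 0.00759388 1.26375871] [ 0.12816945 -0.01700428 -0.9916065 ]
scene 433.305449211482 [1.07895145 0.23581619 0.94413555] [-0.48998279 -0.24843536 -0.83558168]
{'clock': 0.1, 'qpos': array([ 1.19099556e+00,  2.76527996e-01,  1.50599965e+00,  2.11657350e-05,
        1.36067777e+00, -1.21024177e-01]), 'qd': array([ 0.00074789,  0.00035319, -0.00246162, -0.00065351, -0.00015709,
       -0.00042077]), 'effort': array([ 2.63295005e-03, -4.17702842e+01, -2.46406084e+01, -3.91056274e-04,
        5.87457296e-03,  2.36449443e-05]), 'position': array([0.14698159, 0.55542306, 0.23053108]), 'ee_rot': array([ 0.70104726,  0.0906872 ,  0.70134404, -0.09178839]), 'contact_force': array([-0.15678573,  0.15833237,  0.01898384]), 'moment': array([ 0.01547018,  0.02763335, -0.0017186 ]), 'width': 0.08553344925674533}
```

View pics/top0.png

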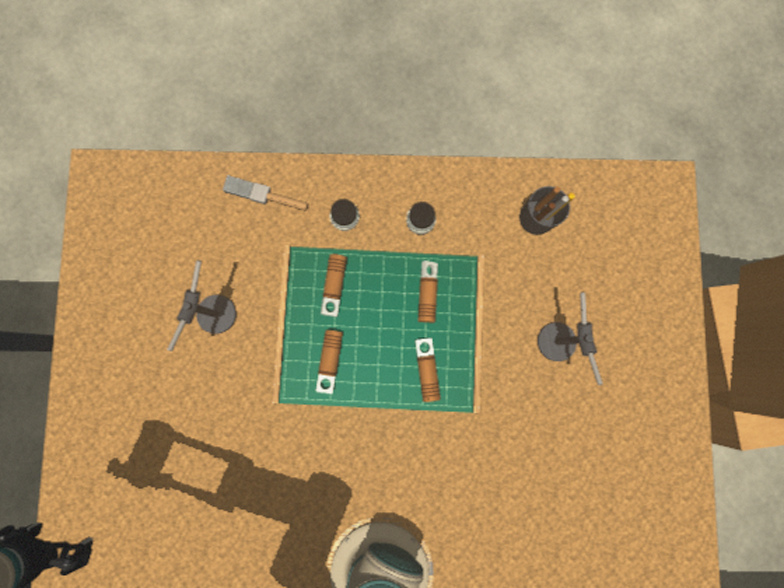

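View pics/scene0.png

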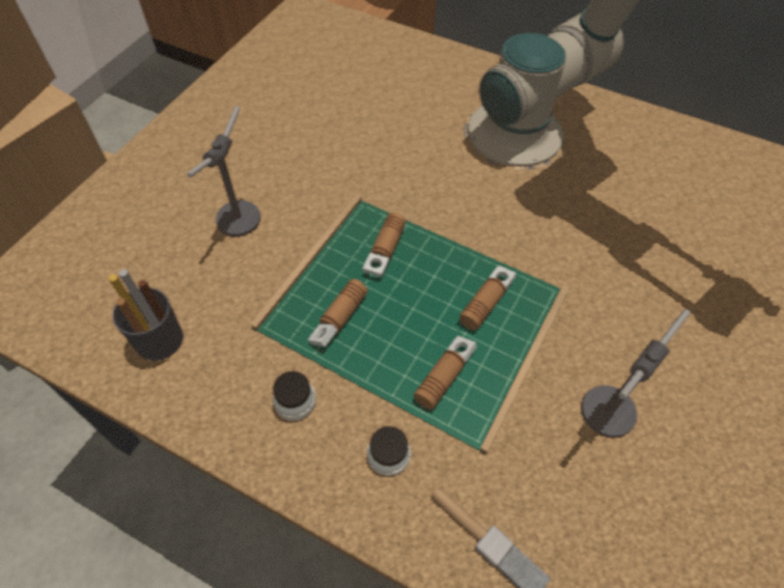

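The top view shows four slickers on the mat, with eyes at about (330,307), (325,384), (430,270) and (425,347). Stand peg tips are at (198,262)/(171,349) on the left and (584,293)/(600,382) on the right (1.4x pixels). The jars are at (344,213) and (421,217).

```bash
cat >> h.py <<'E'
def slick(c,zt=0.025,amin=250):
    im=c[0]; hsv=cv2.cvtColor(im,cv2.COLOR_RGB2HSV)
    h,s,v=cv2.split(hsv)
    q=proj(c,MAT).astype(np.int32)
    reg=cv2.fillConvexPoly(np.zeros(h.shape,np.uint8),cv2.convexHull(q.reshape(-1,1,2)),1)
    br=((h<18)&(s>90)&(reg>0)).astype(np.uint8)
    wh=((s<60)&(v>90)&(reg>0)).astype(np.uint8)
    out=[]
    for m,a in((br,amin),(wh,amin/8)):
        m=cv2.morphologyEx(m,cv2.MORPH_CLOSE,np.ones((3,3)))
        n,l,st,ce=cv2.connectedComponentsWithStats(m)
        out.append([(ce[i],st[i,4],cv2.minAreaRect(np.argwhere(l==i)[:,::-1].astype(np.float32))) for i in range(1,n) if st[i,4]>a])
    return out
MAT=np.array([[.2,.25,0],[.2,-.25,0],[.62,-.25,0],[.62,.25,0]])
E
python3 - <<'E'
import h; from h import *
c=cam('top')
# mat corners from green
hsv=cv2.cvtColor(c[0],cv2.COLOR_RGB2HSV); g=cv2.inRange(hsv,(65,90,50),(95,255,255))
p=np.argwhere(g)[:,::-1].astype(np.float32); hull=cv2.convexHull(p)
b=cv2.boxPoints(cv2.minAreaRect(ray(c,p,.003)[:,:2].astype(np.float32))); print('mat',b.round(3).tolist(),b.mean(0))
b3=np.c_[b,np.zeros(4)+.003]; h.MAT=b3.mean(0)+(b3-b3.mean(0))*.96
br,wh=h.slick(c,amin=100)
for n,o in(('br',br),('wh',wh)):
    for ce,a,r in o:
        bp=ray(c,cv2.boxPoints(r),.025)[:,:2]; print(n,ray(c,ce,.025)[0,:2].round(4),a,'sides',np.linalg.norm(bp[1]-bp[0]).round(3),np.linalg.norm(bp[2]-bp[1]).round(3),np.degrees(np.arctan2(*(bp[1]-bp[0])[::-1])).round(1))
for t in([(198,262),(171,349)],[(584,293),(600,382)]):
    P=ray(c,np.array(t)/1.4,.2125); d=P[0]-P[1]; print('stand',P[:,:2].round(4).tolist(),P.mean(0)[:2],np.linalg.norm(d),np.degrees(np.arctan2(d[1],d[0])))
print('feet',ray(c,np.array([(216,314),(556,341)])/1.4,.012)[:,:2],'jars',ray(c,np.array([(344,213),(421,217)])/1.4,.05)[:,:2])
E
```

```text
mat [[-0.01899999938905239, 0.7820000052452087], [0.39800000190734863, -0.33000001311302185], [0.8560000061988831, -0.15800000727176666], [0.4399999976158142, 0.9539999961853027]] [0.4188593  0.31207928]
br [ 0.746  -0.0395] 1882 sides 0.128 0.362 -1.0
br [0.34   0.4412] 29138 sides 0.952 0.482 -68.1
br [0.6478 0.1121] 355 sides 0.1 0.037 -7.8
br [ 0.598  -0.0997] 357 sides 0.101 0.037 -2.5
br [ 0.4625 -0.2398] 1247 sides 0.093 0.258 -89.1
br [0.4745 0.117 ] 376 sides 0.1 0.038 -7.1
br [ 0.4209 -0.1031] 370 sides 0.036 0.099 -82.2
wh [ 0.7681 -0.0789] 95 sides 0.045 0.064 -11.7
wh [ 0.669  -0.1037] 122 sides 0.035 0.039 -89.0
wh [0.559  0.4471] 217 sides 0.151 0.024 -15.0
wh [0.5857 0.3923] 74 sides 0.032 0.029 -17.3
wh [0.5785 0.121 ] 132 sides 0.04 0.04 -7.8
wh [0.5442 0.371 ] 319 sides 0.085 0.059 -66.4
wh [ 0.4907 -0.0935] 127 sides 0.04 0.039 -81.1
wh [0.3481 0.7867] 1846 sides 0.11 0.265 -89.2
wh [0.4055 0.127 ] 129 sides 0.039 0.04 -8.7
wh [0.1874 0.807 ] 23 sides 0.009 0.029 -35.4
wh [0.1147 0.7644] 103 sides 0.061 0.029 -75.6
stand [[0.6426, 0.3599], [0.4749, 0.401]] [0.558724  0.3804314] 0.1726948920727646 -13.78241523066441
stand [[0.5938, -0.3891], [0.4234, -0.4142]] [ 0.50860064 -0.40167242] 0.1722756215774696 8.38635176111922
feet [[ 0.55832555  0.37947985]
 [ 0.50786502 -0.39670617]] jars [[ 0.7890965   0.09177702]
 [ 0.78296471 -0.08314895]]
```

Call:
{"api": "step_arm", "payload": {"increments": [{"grip":1,"delta_pos":[0.04,-0.01,0.01],"twist":1},{"grip":1,"delta_pos":[0.03,-0.025,0.01],"twist":1},{"grip":1,"delta_pos":[0.03,-0.025,0.01],"twist":1},{"grip":1,"delta_pos":[0.03,-0.025,0.01],"twist":1},{"grip":1,"delta_pos":[0.03,-0.025,0.01],"twist":1},{"grip":1,"delta_pos":[0.03,-0.025,0.01],"twist":1},{"grip":1,"delta_pos":[0.03,-0.025,0.01],"twist":1},{"grip":1,"delta_pos":[0.03,-0.025,0.01],"twist":0},{"grip":1,"delta_pos":[0.03,-0.025,0.01],"twist":0},{"grip":1,"delta_pos":[0.03,-0.025,0.01],"twist":0}]}}

```text
clock: 0.98
position: [0.4575, 0.3195, 0.3315]
ee_rot: [0.705, 0.048, 0.706, -0.048]
contact_force: [0.1, 1.5, -0.1]
width: 0.0853
```

Call:
{"api": "step_arm", "payload": {"increments": [{"grip":1,"delta_pos":[0.02,-0.035,0],"twist":0},{"grip":1,"delta_pos":[0.02,-0.035,0],"twist":0},{"grip":1,"delta_pos":[0.02,-0.035,0],"twist":0},{"grip":1,"delta_pos":[0.02,-0.035,0],"twist":0},{"grip":1,"delta_pos":[0.02,-0.035,0],"twist":0},{"grip":1,"delta_pos":[0,-0.035,0],"twist":0},{"grip":1,"delta_pos":[0,0,0],"twist":0},{"grip":1,"delta_pos":[0,0,0],"twist":0}]}}

```text
clock: 1.65
position: [0.5565, 0.1093, 0.3306]
ee_rot: [0.705, 0.05, 0.706, -0.05]
contact_force: [-0.4, 0.7, -1.2]
width: 0.0853
```

```bash
python3 - <<'E'
from h import *
s=manip.get_state(); print(s['clock'],s['position'],s['qpos'])
c=cam('wrist'); save(c,'w1',s=1.4); print(-c[2].T@c[3],c[2],c[1][0,0])
E
```

```text
1.65 [0.55654398 0.10929494 0.33063492] [ 7.10102374e-02  2.26722965e-01  1.33185453e+00  3.63237306e-04
  1.58427196e+00 -1.35941633e+00]
[0.49031261 0.11877527 0.473387  ] [[ 1.40040783e-01  9.90145620e-01 -4.80779628e-04]
 [ 9.55549851e-01 -1.35020482e-01  2.62095312e-01]
 [ 2.59447610e-01 -3.71634415e-02 -9.65041873e-01]] 307.67324766126285
```

View pics/w1.png

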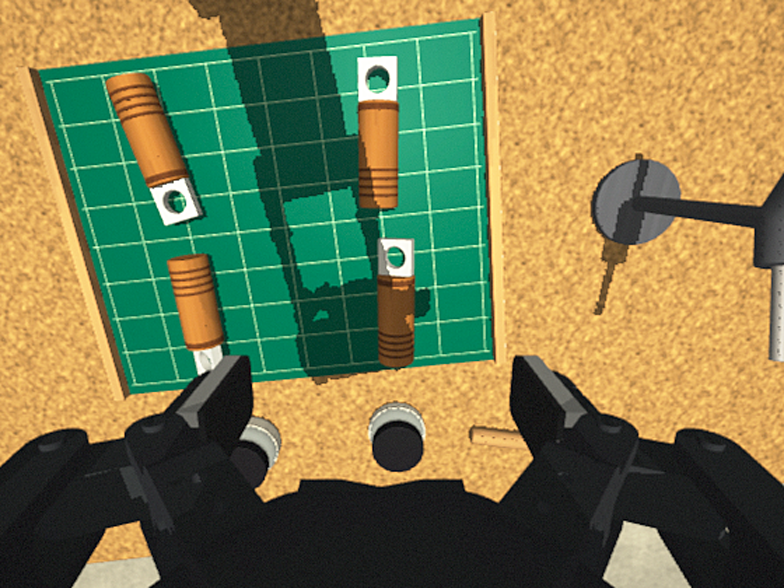

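The wrist view shows all four eyes nearly flat, with C's at (208,360) tilted the most. I'll cage A between the half-closed fingers and roll it towards -y.

Call:
{"api": "step_arm", "payload": {"increments": [{"grip":1,"delta_pos":[0.03,0.001,-0.03],"twist":0},{"grip":1,"delta_pos":[0.03,0.001,-0.03],"twist":0},{"grip":1,"delta_pos":[0.028,0.001,-0.03],"twist":0},{"grip":1,"delta_pos":[0,0,-0.04],"twist":0},{"grip":1,"delta_pos":[0,0,-0.04],"twist":0},{"grip":1,"delta_pos":[0,0,-0.04],"twist":0},{"grip":1,"delta_pos":[0,0,-0.04],"twist":0},{"grip":1,"delta_pos":[0,0,-0.04],"twist":0},{"grip":1,"delta_pos":[0,0,-0.02],"twist":0},{"grip":1,"delta_pos":[0,0,-0.012],"twist":0}]}}

```text
clock: 2.53
position: [0.6403, 0.1159, 0.0064]
ee_rot: [0.703, 0.047, 0.708, -0.048]
contact_force: [-0.3, -0.0, -0.1]
width: 0.085
```

Call:
{"api": "step_arm", "payload": {"increments": [{"grip":0.55,"delta_pos":[0,0,0],"twist":0},{"grip":0.55,"delta_pos":[0,0,0],"twist":0},{"grip":0.55,"delta_pos":[0,0,0],"twist":0},{"grip":0.55,"delta_pos":[0,0,0],"twist":0},{"grip":0.55,"delta_pos":[0,0,0],"twist":0},{"grip":0.55,"delta_pos":[0,0,0],"twist":0}]}}

```text
clock: 3.03
position: [0.6443, 0.1141, 0.0118]
ee_rot: [0.706, 0.048, 0.705, -0.048]
contact_force: [0.4, -0.1, -0.2]
width: 0.0473
```

```bash
python3 - <<'E'
from h import *
s=manip.get_state(); print(s['clock'],s['position'],s['width'],s['contact_force'])
c=cam('wrist'); save(c,'w2'); 
E
```

```text
3.0333 [0.64425164 0.11407651 0.01178926] 0.04728202252111848 [ 0.36869046 -0.08646266 -0.21340633]
```

View pics/w2.png

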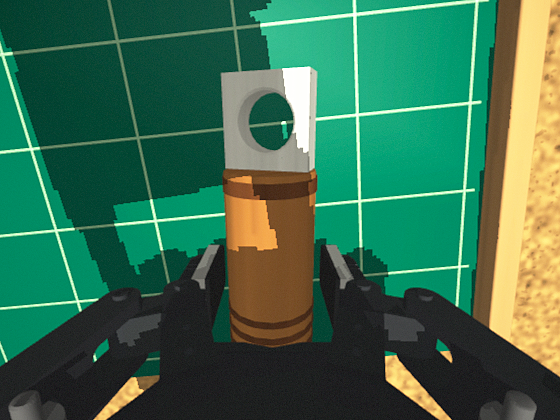

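A's eye is at (268,120) in this view. Its normal leans about 18° to the left, so it needs about 72° more of roll, or 25 mm plus the gap.

Call:
{"api": "step_arm", "payload": {"increments": [{"grip":0.55,"delta_pos":[-0.0006,-0.004,0],"twist":0},{"grip":0.55,"delta_pos":[-0.0006,-0.004,0],"twist":0},{"grip":0.55,"delta_pos":[-0.0006,-0.004,0],"twist":0},{"grip":0.55,"delta_pos":[-0.0006,-0.004,0],"twist":0},{"grip":0.55,"delta_pos":[-0.0006,-0.004,0],"twist":0},{"grip":0.55,"delta_pos":[-0.0003,-0.002,0],"twist":0},{"grip":0.55,"delta_pos":[-0.0003,-0.002,0],"twist":0},{"grip":0.55,"delta_pos":[-0.0003,-0.002,0],"twist":0},{"grip":0.55,"delta_pos":[-0.0003,-0.002,0],"twist":0},{"grip":0.55,"delta_pos":[0,0,0],"twist":0}]}}

```text
clock: 3.92
position: [0.6391, 0.0857, 0.0102]
ee_rot: [0.705, 0.048, 0.705, -0.048]
contact_force: [-0.1, -0.2, -0.0]
width: 0.0473
```

Call:
{"api": "step_arm", "payload": {"increments": [{"grip":0.55,"delta_pos":[0,0,0],"twist":0},{"grip":0.55,"delta_pos":[0,0,0],"twist":0}]}}

```text
clock: 4.08
position: [0.6392, 0.0862, 0.0102]
ee_rot: [0.705, 0.048, 0.705, -0.048]
contact_force: [1.2, -0.0, 0.4]
width: 0.0469
```

```bash
python3 - <<'E'
from h import *
s=manip.get_state(); print(s['clock'],s['position'],s['width'],s['contact_force'])
c=cam('wrist'); save(c,'w3'); 
E
```

```text
4.0833 [0.63916027 0.08615259 0.01021784] 0.04690890692584937 [ 1.17438888 -0.04530971  0.42842318]
```

View pics/w3.png

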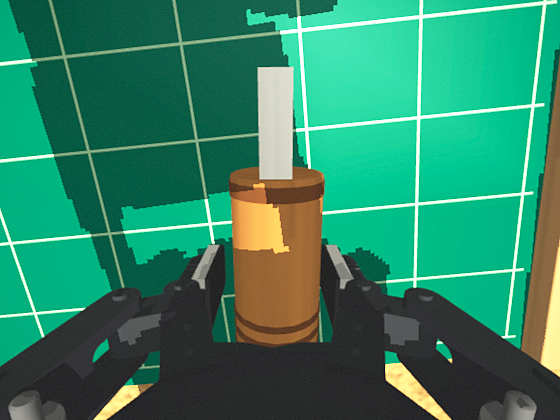

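A now stands on edge: its eye is a 34 px wide strip at (275,122). Next is B.

Call:
{"api": "step_arm", "payload": {"increments": [{"grip":1,"delta_pos":[0,0,0],"twist":0},{"grip":1,"delta_pos":[0,0,0],"twist":0},{"grip":1,"delta_pos":[0,0,0],"twist":0},{"grip":1,"delta_pos":[0,0,0],"twist":0},{"grip":1,"delta_pos":[0,0,0.02],"twist":0},{"grip":1,"delta_pos":[0,0,0.04],"twist":0},{"grip":1,"delta_pos":[0,0,0.04],"twist":0},{"grip":1,"delta_pos":[-0.02,0.004,0.01],"twist":0},{"grip":1,"delta_pos":[-0.03,0.006,0],"twist":0},{"grip":1,"delta_pos":[-0.03,0.006,0],"twist":0}]}}

```text
clock: 4.97
position: [0.5597, 0.1021, 0.1218]
ee_rot: [0.707, 0.049, 0.704, -0.048]
contact_force: [0.1, -0.1, 0.8]
width: 0.0855
```

Call:
{"api": "step_arm", "payload": {"increments": [{"grip":1,"delta_pos":[-0.03,0.006,0],"twist":0},{"grip":1,"delta_pos":[-0.03,0.006,0],"twist":0},{"grip":1,"delta_pos":[-0.02,0.003,0],"twist":0},{"grip":1,"delta_pos":[-0.0075,0,-0.01],"twist":0},{"grip":1,"delta_pos":[0,0,-0.03],"twist":0},{"grip":1,"delta_pos":[0,0,-0.03],"twist":0},{"grip":1,"delta_pos":[0,0,-0.03],"twist":0},{"grip":1,"delta_pos":[0,0,-0.01],"twist":0},{"grip":1,"delta_pos":[0,0,0],"twist":0},{"grip":1,"delta_pos":[0,0,0],"twist":0}]}}

```text
clock: 5.8
position: [0.4715, 0.117, 0.01]
ee_rot: [0.705, 0.048, 0.706, -0.048]
contact_force: [0.6, -0.4, -0.1]
width: 0.0854
```

```bash
python3 - <<'E'
from h import *
s=manip.get_state(); print(s['clock'],s['position'],s['width'],s['contact_force'])
c=cam('wrist'); save(c,'w4'); 
E
```

```text
5.8 [0.47152857 0.11702316 0.01000905] 0.08543400780039094 [ 0.58342158 -0.37394141 -0.1338138 ]
```

View pics/w4.png

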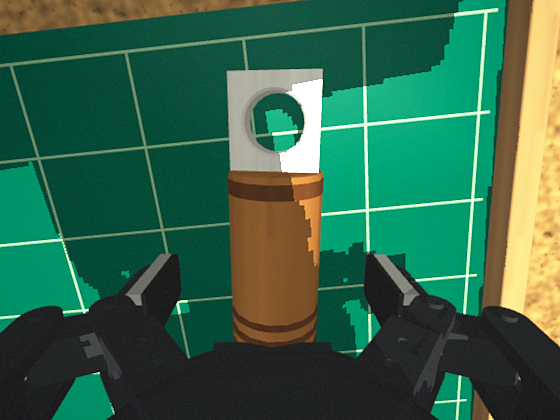

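B's eye at (275,121) is flat, leaning about 4° left. I'll roll it about 30 mm.

Call:
{"api": "step_arm", "payload": {"increments": [{"grip":0.55,"delta_pos":[0,0,0],"twist":0},{"grip":0.55,"delta_pos":[0,0,0],"twist":0},{"grip":0.55,"delta_pos":[0,0,0],"twist":0},{"grip":0.55,"delta_pos":[0,0,0],"twist":0},{"grip":0.55,"delta_pos":[0,0,0],"twist":0},{"grip":0.55,"delta_pos":[-0.0006,-0.004,0],"twist":0},{"grip":0.55,"delta_pos":[-0.0006,-0.004,0],"twist":0},{"grip":0.55,"delta_pos":[-0.0006,-0.004,0],"twist":0},{"grip":0.55,"delta_pos":[-0.0006,-0.004,0],"twist":0},{"grip":0.55,"delta_pos":[-0.0006,-0.004,0],"twist":0}]}}

```text
clock: 6.68
position: [0.4685, 0.0965, 0.0102]
ee_rot: [0.705, 0.048, 0.706, -0.048]
contact_force: [-0.4, -0.5, -0.0]
width: 0.0467
```

Call:
{"api": "step_arm", "payload": {"increments": [{"grip":0.55,"delta_pos":[-0.0006,-0.004,0],"twist":0},{"grip":0.55,"delta_pos":[-0.0003,-0.002,0],"twist":0},{"grip":0.55,"delta_pos":[-0.0003,-0.002,0],"twist":0},{"grip":0.55,"delta_pos":[-0.0003,-0.002,0],"twist":0},{"grip":0.55,"delta_pos":[-0.0003,-0.0022,0],"twist":0},{"grip":0.55,"delta_pos":[0,0,0],"twist":0},{"grip":0.55,"delta_pos":[0,0,0],"twist":0},{"grip":0.55,"delta_pos":[0,0,0],"twist":0}]}}

```text
clock: 7.35
position: [0.4669, 0.0849, 0.0103]
ee_rot: [0.705, 0.048, 0.705, -0.048]
contact_force: [-0.0, -0.7, -0.1]
width: 0.047
```

```bash
cat >> h.py <<'E'
def eye(c,r=(75,165)):
    "white strip width/centre per row in a wrist picture with a bar in the jaws"
    h,s,v=cv2.split(cv2.cvtColor(c[0],cv2.COLOR_RGB2HSV)); m=((s<50)&(v>60))
    m[:,:180]=0; m[:,380:]=0
    o=[]
    for y in range(r[0],r[1],15):
        x=np.flatnonzero(m[y]); o.append((y,x.min(),x.max(),len(x)) if len(x) else (y,))
    return o
E
python3 - <<'E'
from h import *
s=manip.get_state(); print(s['clock'],s['position'],s['width'],s['contact_force'])
c=cam('wrist'); save(c,'w5'); np.save('w5.npy',c[0]);print(eye(c)) 
E
```

```text
7.35 [0.46690745 0.08488324 0.01025989] 0.04702311790279422 [-0.01220226 -0.7007101  -0.14986102]
[(75, np.int64(257), np.int64(295), 39), (90, np.int64(257), np.int64(295), 39), (105, np.int64(257), np.int64(295), 39), (120, np.int64(257), np.int64(295), 39), (135, np.int64(257), np.int64(349), 70), (150, np.int64(257), np.int64(324), 41)]
```

B measures 39 px against 34 for exactly on edge, so it is about 3° off, which is within tolerance. Next is D, with the tool turned half round so the camera sees its eye.

Call:
{"api": "step_arm", "payload": {"increments": [{"grip":1,"delta_pos":[0,0,0],"twist":0},{"grip":1,"delta_pos":[0,0,0],"twist":0},{"grip":1,"delta_pos":[0,0,0],"twist":0},{"grip":1,"delta_pos":[0,0,0.02],"twist":0},{"grip":1,"delta_pos":[0,0,0.04],"twist":0},{"grip":1,"delta_pos":[0,0,0.04],"twist":-4},{"grip":1,"delta_pos":[0,-0.01,0.02],"twist":-7},{"grip":1,"delta_pos":[-0.003,-0.01,0],"twist":-7},{"grip":1,"delta_pos":[-0.003,-0.01,0],"twist":-7},{"grip":1,"delta_pos":[-0.003,-0.01,0],"twist":-7}]}}

```text
clock: 8.23
position: [0.458, 0.0445, 0.131]
ee_rot: [0.665, 0.243, 0.664, -0.243]
contact_force: [-0.4, 1.2, -0.5]
width: 0.0851
```

Call:
{"api": "step_arm", "payload": {"increments": [{"grip":1,"delta_pos":[-0.003,-0.01,0],"twist":-7},{"grip":1,"delta_pos":[-0.003,-0.01,0],"twist":-7},{"grip":1,"delta_pos":[-0.003,-0.01,0],"twist":-7},{"grip":1,"delta_pos":[-0.003,-0.01,0],"twist":-7},{"grip":1,"delta_pos":[-0.003,-0.01,0],"twist":-7},{"grip":1,"delta_pos":[-0.003,-0.01,0],"twist":-7},{"grip":1,"delta_pos":[-0.003,-0.01,0],"twist":-7},{"grip":1,"delta_pos":[-0.003,-0.01,0],"twist":-7},{"grip":1,"delta_pos":[-0.003,-0.01,0],"twist":-7},{"grip":1,"delta_pos":[-0.003,-0.01,0],"twist":-7}]}}

```text
clock: 9.07
position: [0.4276, -0.0556, 0.1302]
ee_rot: [0.405, 0.58, 0.405, -0.58]
contact_force: [-0.2, -0.0, 0.0]
width: 0.0851
```

Call:
{"api": "step_arm", "payload": {"increments": [{"grip":1,"delta_pos":[-0.003,-0.02,0],"twist":-7},{"grip":1,"delta_pos":[-0.001,-0.0175,0],"twist":-7},{"grip":1,"delta_pos":[0,-0.01,0],"twist":-7},{"grip":1,"delta_pos":[0,0,0],"twist":-7},{"grip":1,"delta_pos":[0,0,0],"twist":-7},{"grip":1,"delta_pos":[0,0,0],"twist":-7},{"grip":1,"delta_pos":[0,0,0],"twist":-6},{"grip":1,"delta_pos":[0,0,0],"twist":0},{"grip":1,"delta_pos":[0,0,0],"twist":0}]}}

```text
clock: 9.82
position: [0.4238, -0.1026, 0.1302]
ee_rot: [-0.137, -0.694, -0.137, 0.694]
contact_force: [-0.6, -0.3, -0.2]
width: 0.0855
```

```bash
cat >> h.py <<'E'
def where(q):
    q=np.array(q); Rm=R.from_quat(q[[1,2,3,0]]).as_matrix(); return np.degrees(np.arctan2(Rm[1,1],Rm[0,1]))
E
python3 - <<'E'
from h import *
import h
s=manip.get_state(); print(s['clock'],s['position'],where(s['ee_rot']),s['qpos'])
c=cam('top')
h.MAT=np.array([[.27,.2,.003],[.27,-.2,.003],[.72,-.2,.003],[.72,.2,.003]])
br,wh=h.slick(c,amin=100)
for n,o in(('br',br),('wh',wh)):
    for ce,a,r in o:
        bp=ray(c,cv2.boxPoints(r),.025)[:,:2]; print(n,ray(c,ce,.025)[0,:2].round(4),a,np.linalg.norm(bp[1]-bp[0]).round(3),np.linalg.norm(bp[2]-bp[1]).round(3),np.degrees(np.arctan2(*(bp[1]-bp[0])[::-1])).round(1))
E
```

```text
9.8167 [ 0.42376764 -0.10261021  0.13021834] -67.67004054354373 [-3.97354933e-01  1.54795642e-01  1.94377527e+00 -8.16890290e-05
  1.04304807e+00  7.83751219e-01]
br [ 0.7136 -0.0424] 306 0.012 0.397 -0.7
br [0.6447 0.0871] 356 0.101 0.037 -7.9
br [ 0.5977 -0.1   ] 359 0.1 0.036 -2.4
br [0.4708 0.0866] 372 0.099 0.037 -6.7
br [0.3146 0.0849] 2047 0.082 0.25 1.2
br [ 0.3072 -0.1299] 915 0.137 0.076 -89.3
wh [ 0.6686 -0.1038] 125 0.039 0.039 -89.0
wh [0.5759 0.0968] 71 0.04 0.017 -4.9
wh [ 0.4453 -0.092 ] 213 0.161 0.072 -7.9
wh [0.4007 0.096 ] 68 0.039 0.016 -8.1
wh [ 0.4048 -0.1533] 77 0.015 0.089 -25.1
```

Call:
{"api": "step_arm", "payload": {"increments": [{"grip":1,"delta_pos":[0,0,-0.01],"twist":-7},{"grip":1,"delta_pos":[0,0,-0.01],"twist":-7},{"grip":1,"delta_pos":[0,0,-0.02],"twist":-0.5},{"grip":1,"delta_pos":[0,0,-0.03],"twist":0},{"grip":1,"delta_pos":[0,0,-0.03],"twist":0},{"grip":1,"delta_pos":[0,0,-0.02],"twist":0},{"grip":1,"delta_pos":[0,0,0],"twist":0},{"grip":1,"delta_pos":[0,0,0],"twist":0}]}}

```text
clock: 10.53
position: [0.4232, -0.1024, 0.0097]
ee_rot: [-0.047, -0.705, -0.048, 0.706]
contact_force: [0.7, 0.8, 0.7]
width: 0.0852
```

```bash
python3 - <<'E'
from h import *
s=manip.get_state(); print(s['clock'],s['position'],where(s['ee_rot']),s['contact_force'])
c=cam('wrist'); save(c,'w6'); 
E
```

```text
10.5333 [ 0.42323487 -0.1023538   0.00969243] -82.2545368428752 [0.68980569 0.80911052 0.69662545]
```

View pics/w6.png

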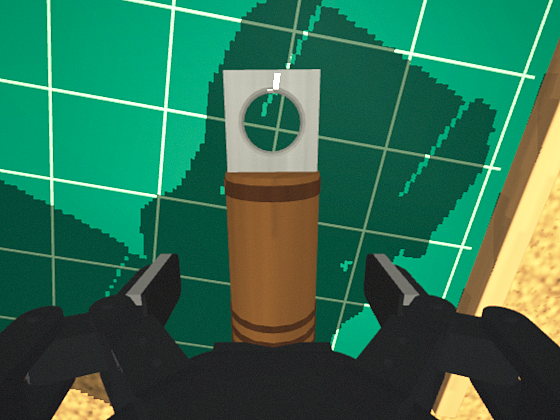

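D's eye at (272,121) is flat and centred. I'll roll it 31 mm towards +y.

Call:
{"api": "step_arm", "payload": {"increments": [{"grip":0.55,"delta_pos":[0,0,0],"twist":0},{"grip":0.55,"delta_pos":[0,0,0],"twist":0},{"grip":0.55,"delta_pos":[0,0,0],"twist":0},{"grip":0.55,"delta_pos":[0,0,0],"twist":0},{"grip":0.55,"delta_pos":[0,0,0],"twist":0},{"grip":0.55,"delta_pos":[-0.0006,0.004,0],"twist":0},{"grip":0.55,"delta_pos":[-0.0006,0.004,0],"twist":0},{"grip":0.55,"delta_pos":[-0.0006,0.004,0],"twist":0},{"grip":0.55,"delta_pos":[-0.0006,0.004,0],"twist":0},{"grip":0.55,"delta_pos":[-0.0006,0.004,0],"twist":0}]}}

```text
clock: 11.42
position: [0.4206, -0.0821, 0.0102]
ee_rot: [-0.047, -0.705, -0.047, 0.706]
contact_force: [0.3, 0.6, -0.1]
width: 0.0469
```

Call:
{"api": "step_arm", "payload": {"increments": [{"grip":0.55,"delta_pos":[-0.0006,0.004,0],"twist":0},{"grip":0.55,"delta_pos":[-0.0003,0.002,0],"twist":0},{"grip":0.55,"delta_pos":[-0.0003,0.002,0],"twist":0},{"grip":0.55,"delta_pos":[-0.0003,0.002,0],"twist":0},{"grip":0.55,"delta_pos":[-0.0003,0.002,0],"twist":0},{"grip":0.55,"delta_pos":[-0.0003,0.002,0],"twist":0},{"grip":0.55,"delta_pos":[0,0,0],"twist":0},{"grip":0.55,"delta_pos":[0,0,0],"twist":0},{"grip":0.55,"delta_pos":[0,0,0],"twist":0}]}}

```text
clock: 12.17
position: [0.4189, -0.0688, 0.0103]
ee_rot: [0.047, 0.706, 0.047, -0.705]
contact_force: [0.2, -0.3, -0.2]
width: 0.0471
```

```bash
python3 - <<'E'
from h import *
s=manip.get_state(); print(s['clock'],s['position'],s['width'])
c=cam('wrist'); save(c,'w7'); np.save('w7.npy',c[0]);print(eye(c)) 
E
```

```text
12.1667 [ 0.41886742 -0.06876011  0.01026738] 0.04713823344846928
[(75, np.int64(250), np.int64(288), 39), (90, np.int64(251), np.int64(289), 39), (105, np.int64(251), np.int64(289), 39), (120, np.int64(251), np.int64(289), 39), (135, np.int64(252), np.int64(289), 38), (150, np.int64(252), np.int64(288), 37)]
```

D measures 39 px, also about 3° off. Next is C.

Call:
{"api": "step_arm", "payload": {"increments": [{"grip":1,"delta_pos":[0,0,0],"twist":0},{"grip":1,"delta_pos":[0,0,0],"twist":0},{"grip":1,"delta_pos":[0,0,0],"twist":0},{"grip":1,"delta_pos":[0,0,0.02],"twist":0},{"grip":1,"delta_pos":[0,0,0.04],"twist":0},{"grip":1,"delta_pos":[0,0,0.04],"twist":-3},{"grip":1,"delta_pos":[0.02,-0.005,0.01],"twist":-4},{"grip":1,"delta_pos":[0.03,-0.005,0],"twist":-4},{"grip":1,"delta_pos":[0.03,-0.005,0],"twist":0},{"grip":1,"delta_pos":[0.03,-0.005,0],"twist":0}]}}

```text
clock: 13.05
position: [0.53, -0.0889, 0.121]
ee_rot: [-0.02, 0.707, -0.021, -0.706]
contact_force: [-0.4, -0.2, -1.0]
width: 0.0856
```

Call:
{"api": "step_arm", "payload": {"increments": [{"grip":1,"delta_pos":[0.03,-0.005,0],"twist":0},{"grip":1,"delta_pos":[0.03,-0.005,0],"twist":0},{"grip":1,"delta_pos":[0.012,-0.0014,-0.01],"twist":0},{"grip":1,"delta_pos":[0,0,-0.03],"twist":0},{"grip":1,"delta_pos":[0,0,-0.03],"twist":0},{"grip":1,"delta_pos":[0,0,-0.03],"twist":0},{"grip":1,"delta_pos":[0,0,-0.01],"twist":0},{"grip":1,"delta_pos":[0,0,0],"twist":0},{"grip":1,"delta_pos":[0,0,0],"twist":0}]}}

```text
clock: 13.8
position: [0.6009, -0.1002, 0.0104]
ee_rot: [0.021, -0.707, 0.021, 0.707]
contact_force: [1.3, -0.5, 0.7]
width: 0.0852
```

```bash
python3 - <<'E'
from h import *
s=manip.get_state(); print(s['clock'],s['position'],where(s['ee_rot']),s['contact_force'])
c=cam('wrist'); save(c,'w8'); 
E
```

```text
13.8 [ 0.60094913 -0.10015199  0.01039159] -93.3296245113413 [ 1.30998466 -0.51963975  0.74914566]
```

View pics/w8.png

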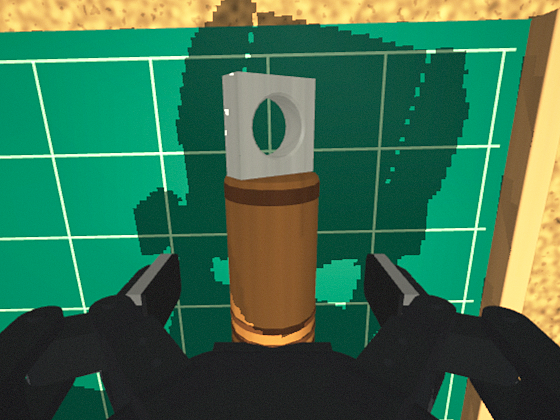

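C's eye at (268,125) leans about 30° right, so I'll roll it about 21 mm towards -y.

Call:
{"api": "step_arm", "payload": {"increments": [{"grip":0.55,"delta_pos":[0,0,0],"twist":0},{"grip":0.55,"delta_pos":[0,0,0],"twist":0},{"grip":0.55,"delta_pos":[0,0,0],"twist":0},{"grip":0.55,"delta_pos":[0,0,0],"twist":0},{"grip":0.55,"delta_pos":[0,0,0],"twist":0},{"grip":0.55,"delta_pos":[-0.0002,-0.004,0],"twist":0},{"grip":0.55,"delta_pos":[-0.0002,-0.004,0],"twist":0},{"grip":0.55,"delta_pos":[-0.0002,-0.004,0],"twist":0},{"grip":0.55,"delta_pos":[-0.0002,-0.004,0],"twist":0},{"grip":0.55,"delta_pos":[-0.0001,-0.0025,0],"twist":0}]}}

```text
clock: 14.68
position: [0.5998, -0.1194, 0.0101]
ee_rot: [0.021, -0.707, 0.021, 0.707]
contact_force: [0.3, -0.1, 0.2]
width: 0.0469
```

Call:
{"api": "step_arm", "payload": {"increments": [{"grip":0.55,"delta_pos":[-0.0001,-0.002,0],"twist":0},{"grip":0.55,"delta_pos":[-0.0001,-0.002,0],"twist":0},{"grip":0.55,"delta_pos":[-0.0001,-0.002,0],"twist":0},{"grip":0.55,"delta_pos":[0,0,0],"twist":0},{"grip":0.55,"delta_pos":[0,0,0],"twist":0},{"grip":0.55,"delta_pos":[0,0,0],"twist":0}]}}

```text
clock: 15.18
position: [0.5996, -0.1245, 0.0102]
ee_rot: [0.021, -0.707, 0.021, 0.707]
contact_force: [0.2, 0.4, -0.2]
width: 0.0469
```

```bash
python3 - <<'E'
from h import *
s=manip.get_state(); print(s['clock'],s['position'],s['width'])
c=cam('wrist'); save(c,'w9'); np.save('w9.npy',c[0]);print(eye(c)) 
E
```

```text
15.1833 [ 0.59956122 -0.12448996  0.01024237] 0.04693741986096648
[(75, np.int64(250), np.int64(287), 38), (90, np.int64(248), np.int64(287), 40), (105, np.int64(249), np.int64(287), 39), (120, np.int64(249), np.int64(287), 39), (135, np.int64(250), np.int64(286), 37), (150, np.int64(250), np.int64(286), 37)]
```

Call:
{"api": "step_arm", "payload": {"increments": [{"grip":1,"delta_pos":[0,0,0],"twist":0},{"grip":1,"delta_pos":[0,0,0],"twist":0},{"grip":1,"delta_pos":[0,0,0],"twist":0},{"grip":1,"delta_pos":[0,0,0.02],"twist":0},{"grip":1,"delta_pos":[0,0,0.04],"twist":0},{"grip":1,"delta_pos":[-0.01,0.01,0.04],"twist":0},{"grip":1,"delta_pos":[-0.03,0.02,0.04],"twist":0},{"grip":1,"delta_pos":[-0.03,0.02,0.04],"twist":0},{"grip":1,"delta_pos":[-0.03,0.02,0.04],"twist":0},{"grip":1,"delta_pos":[0,0,0.02],"twist":0}]}}

```text
clock: 16.07
position: [0.516, -0.0655, 0.2256]
ee_rot: [0.02, -0.707, 0.02, 0.707]
contact_force: [-0.2, -0.5, -0.9]
width: 0.0854
```

Call:
{"api": "step_arm", "payload": {"increments": [{"grip":1,"delta_pos":[0,0,0],"twist":0},{"grip":1,"delta_pos":[0,0,0],"twist":0}]}}

```text
clock: 16.23
position: [0.5207, -0.0683, 0.2239]
ee_rot: [-0.02, 0.708, -0.021, -0.705]
contact_force: [-0.2, -0.1, -0.4]
width: 0.0851
```

```bash
python3 - <<'E'
from h import *
import h
h.MAT=np.array([[.27,.2,.003],[.27,-.2,.003],[.72,-.2,.003],[.72,.2,.003]])
s=manip.get_state(); print(s['clock'],s['position'],where(s['ee_rot']),s['qpos'][[0,5]])
for n in('top','scene'):
    c=cam(n)
    for k,o in zip(('br','wh'),h.slick(c,amin=100)):
      for ce,a,r in o:
        if a<900:
            bp=ray(c,cv2.boxPoints(r),.025)[:,:2]; print(n,k,ray(c,ce,.025)[0,:2].round(4),a,np.linalg.norm(bp[1]-bp[0]).round(3),np.linalg.norm(bp[2]-bp[1]).round(3),np.degrees(np.arctan2(*(bp[1]-bp[0])[::-1])).round(1))
w=cam('wrist'); save(w,'w10')
im=np.vstack([w[0],np.hstack([cv2.resize(c[0],(280,210)),np.zeros((210,280,3),np.uint8)])])
save(c,'s10'); save((w[0],),'w10')
E
```

```text
16.2333 [ 0.52073593 -0.06832268  0.22391544] -93.30212059967477 [-0.26284715  1.36563276]
top br [ 0.7136 -0.0424] 306 0.012 0.397 -0.7
top br [0.6443 0.0869] 358 0.1 0.037 -6.6
top br [0.4707 0.0866] 371 0.099 0.036 -8.1
top br [ 0.4162 -0.07  ] 357 0.036 0.099 -81.9
top wh [ 0.6653 -0.1251] 82 0.029 0.036 -89.1
top wh [ 0.5847 -0.0345] 114 0.154 0.05 -2.8
top wh [ 0.6458 -0.0749] 24 0.01 0.048 -89.1
top wh [0.5759 0.0968] 71 0.04 0.017 -4.9
top wh [ 0.5699 -0.1247] 144 0.02 0.137 -15.0
top wh [ 0.4915 -0.0202] 44 0.047 0.036 -15.9
top wh [ 0.4938 -0.0775] 119 0.087 0.043 -68.8
top wh [ 0.4735 -0.186 ] 36 0.026 0.039 -71.0
top wh [ 0.4062 -0.013 ] 36 0.099 0.004 -14.7
top wh [0.4123 0.019 ] 21 0.06 0.006 -15.2
top wh [0.4007 0.096 ] 68 0.039 0.016 -8.1
top wh [0.3558 0.0222] 13 0.007 0.028 -26.0
top wh [0.3252 0.0238] 25 0.01 0.035 -17.7
top wh [ 0.2951 -0.1637] 62 0.028 0.037 -17.1
scene br [ 0.3351 -0.1574] 376 0.063 0.085 -170.1
scene br [0.4732 0.0878] 549 0.118 0.041 171.5
scene br [ 0.5955 -0.1206] 513 0.108 0.042 176.5
scene br [ 0.7251 -0.0858] 313 0.012 0.273 -170.0
scene br [0.6458 0.0882] 667 0.111 0.04 172.8
scene wh [ 0.4861 -0.0603] 129 0.062 0.02 -167.2
scene wh [0.3933 0.0963] 122 0.045 0.03 175.9
scene wh [ 0.6659 -0.126 ] 209 0.046 0.037 169.8
scene wh [0.5688 0.0969] 139 0.051 0.026 -173.9
```

View pics/s10.png

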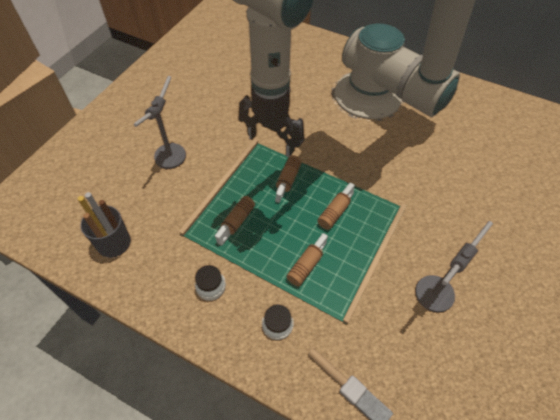

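The scene view shows A, B and D clearly on edge. C's eye, near (222,228), I'll check numerically.

```bash
python3 - <<'E'
from h import *
w=cam('wrist'); h,s,v=cv2.split(cv2.cvtColor(w[0],cv2.COLOR_RGB2HSV))
p=proj(w,[[.669,-.128,.04],[.64,-.127,.03],[.685,-.128,.03]]); print(p)
x,y=p[0].astype(int)
for r in range(y-25,y+26,8):
    print(r,''.join('#' if s[r,k]<50 and v[r,k]>60 else '.' for k in range(max(x-45,0),min(x+45,560))))
print(np.linalg.norm(ray(w,[x+1,y],.04)-ray(w,[x,y],.04)))
t=np.load('top0.npy')
E
```

```text
[[326.21598718  26.73222574]
 [323.84562988  62.37356492]
 [324.2401281   11.16557805]]
1 ..........................................................................................
9 ................###################################.......................................
17 ..................................###################.....................................
25 ...............................#####################......................................
33 ..............................######################......................................
41 ..............................######################......................................
49 ..............................#####################.......................................
0.000938217581576355
```

C's eye is within about 5° of on edge, so all four are turned. Now I'll grasp C at its balance point.

Call:
{"api": "step_arm", "payload": {"increments": [{"grip":1,"delta_pos":[0.03,-0.02,-0.02],"twist":0},{"grip":1,"delta_pos":[0.03,-0.02,-0.03],"twist":0},{"grip":1,"delta_pos":[0.02,-0.0127,-0.03],"twist":0},{"grip":1,"delta_pos":[0,0,-0.03],"twist":0},{"grip":1,"delta_pos":[0,0,-0.035],"twist":0},{"grip":1,"delta_pos":[0,0,-0.035],"twist":0},{"grip":1,"delta_pos":[0,0,-0.024],"twist":0},{"grip":1,"delta_pos":[0,0,-0.01],"twist":0},{"grip":1,"delta_pos":[0,0,0],"twist":0},{"grip":1,"delta_pos":[0,0,0],"twist":0}]}}

```text
clock: 17.27
position: [0.5969, -0.119, 0.0112]
ee_rot: [0.021, -0.706, 0.021, 0.707]
contact_force: [0.1, -0.4, 0.3]
width: 0.0855
```

Call:
{"api": "step_arm", "payload": {"increments": [{"grip":0,"delta_pos":[0,0,0],"twist":0},{"grip":0,"delta_pos":[0,0,0],"twist":0},{"grip":0,"delta_pos":[0,0,0],"twist":0},{"grip":0,"delta_pos":[0,0,0],"twist":0},{"grip":0,"delta_pos":[0,0,0],"twist":0},{"grip":0,"delta_pos":[0,0,0],"twist":0},{"grip":0,"delta_pos":[0,0,0],"twist":0},{"grip":0,"delta_pos":[0,0,0],"twist":0}], "force": 50}}

```text
clock: 17.93
position: [0.5977, -0.1192, 0.0135]
ee_rot: [-0.02, 0.708, -0.021, -0.706]
contact_force: [0.1, 0.6, 6.0]
width: 0.0383
```

```bash
python3 - <<'E'
from h import *
s=manip.get_state(); print(s['clock'],s['position'],s['width'],where(s['ee_rot']))
c=cam('wrist'); save(c,'w11'); print(eye(c)) 
E
```

```text
17.9333 [ 0.59772474 -0.11919785  0.01351585] 0.03829717937033447 -93.31885501794233
[(75, np.int64(255), np.int64(289), 35), (90, np.int64(255), np.int64(289), 35), (105, np.int64(256), np.int64(289), 34), (120, np.int64(256), np.int64(289), 34), (135, np.int64(256), np.int64(289), 34), (150, np.int64(256), np.int64(288), 33)]
```

Call:
{"api": "step_arm", "payload": {"increments": [{"grip":0,"delta_pos":[0,0,0.01],"twist":0},{"grip":0,"delta_pos":[0,0,0.02],"twist":0},{"grip":0,"delta_pos":[0,0,0.035],"twist":0},{"grip":0,"delta_pos":[0,0,0.035],"twist":0},{"grip":0,"delta_pos":[0,0,0.035],"twist":0},{"grip":0,"delta_pos":[0,0,0.035],"twist":0},{"grip":0,"delta_pos":[0,0,0.035],"twist":0},{"grip":0,"delta_pos":[0,0,0.03],"twist":-5},{"grip":0,"delta_pos":[0,-0.01,0.01],"twist":-6},{"grip":0,"delta_pos":[0,-0.02,0],"twist":-6}]}}

```text
clock: 18.82
position: [0.5982, -0.1474, 0.262]
ee_rot: [-0.126, 0.699, -0.126, -0.693]
contact_force: [0.5, 0.3, -1.1]
width: 0.0381
```

Call:
{"api": "step_arm", "payload": {"increments": [{"grip":0,"delta_pos":[0.002,-0.02,0],"twist":-6},{"grip":0,"delta_pos":[0.002,-0.02,0],"twist":-6},{"grip":0,"delta_pos":[0.002,-0.02,0],"twist":-6},{"grip":0,"delta_pos":[0.002,-0.02,0],"twist":-6},{"grip":0,"delta_pos":[0,-0.02,0],"twist":-6},{"grip":0,"delta_pos":[0,-0.02,0],"twist":-6},{"grip":0,"delta_pos":[0,-0.02,0],"twist":-6},{"grip":0,"delta_pos":[0,-0.015,0],"twist":-6},{"grip":0,"delta_pos":[0,-0.01,0],"twist":-6},{"grip":0,"delta_pos":[0,0,0],"twist":-6}]}}

```text
clock: 19.65
position: [0.6041, -0.3162, 0.2566]
ee_rot: [-0.458, 0.539, -0.459, -0.539]
contact_force: [0.1, 1.1, -1.5]
width: 0.0387
```

Call:
{"api": "step_arm", "payload": {"increments": [{"grip":0,"delta_pos":[0,0,0],"twist":-1},{"grip":0,"delta_pos":[0,0,0],"twist":0},{"grip":0,"delta_pos":[0,0,0],"twist":0}]}}

```text
clock: 19.9
position: [0.6045, -0.3133, 0.2569]
ee_rot: [0.46, -0.537, 0.46, 0.537]
contact_force: [0.2, -0.2, -2.1]
width: 0.0383
```

```bash
python3 - <<'E'
from h import *
s=manip.get_state(); print(s['clock'],s['position'],s['width'],where(s['ee_rot']),s['qpos'])
c=cam('wrist'); save(c,'w12'); np.save('w12.npy',c[0]); print(eye(c)) 
print(proj(c,[[.594,-.389,.2125],[.5086,-.4017,.205]]))
E
```

```text
19.9 [ 0.60454378 -0.31326034  0.25692151] 0.03826948841612031 -171.19097283941005 [-5.80276684e-01  4.27959205e-01  1.20943269e+00  1.68538732e-04
  1.50460897e+00  2.40755830e+00]
[(75, np.int64(255), np.int64(289), 35), (90, np.int64(255), np.int64(379), 74), (105, np.int64(257), np.int64(379), 83), (120, np.int64(257), np.int64(379), 108), (135, np.int64(257), np.int64(379), 85), (150, np.int64(257), np.int64(379), 71)]
[[309.02644581 110.51499817]
 [450.37737309 111.89797342]]
```

View pics/w12.png

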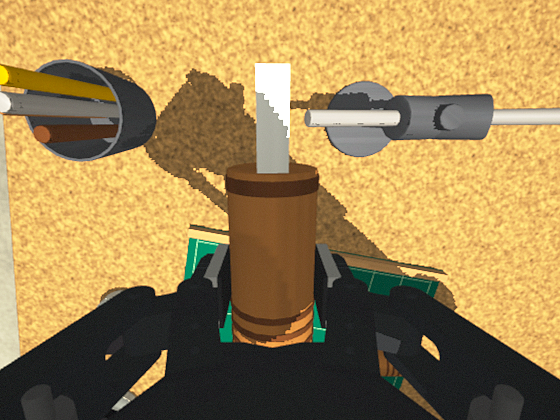

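The peg tip is at (307,118) and its collar and post at (450,117). The eye strip is at (272,115), on edge. I'll solve for the exact offsets.

```bash
cat >> h.py <<'E'
def hang(c,s,tip_uv,post_uv,end_row,col,off=.0095,d_goal=.10):
    P=np.array(s['position']); z=P[2]+off
    e=ray(c,[col,end_row],z+.018)[0]; a=np.radians(where(s['ee_rot'])); 
    tip=ray(c,tip_uv,.2125)[0]; post=ray(c,post_uv,.205)[0]
    g=e-P; g[2]=0; u=g/np.linalg.norm(g); eye=P+g-u*.019; eye[2]=z
    print('eye end dist',np.linalg.norm(g),'bar dir',np.degrees(np.arctan2(u[1],u[0])),'eye',eye,'tip',tip[:2],'post',post[:2],'peg dir',np.degrees(np.arctan2(*(tip-post)[:2][::-1])),np.linalg.norm((tip-post)[:2]))
    return eye,tip,post
E
python3 - <<'E'
from h import *
s=manip.get_state();c=cam('wrist')
hang(c,s,(305,118),(450,117),63,272)
E
```

```text
eye end dist 0.08613568796095741 bar dir -81.5510368268342 eye [ 0.61451712 -0.37957853  0.2664612 ] tip [ 0.5956599  -0.38445458] post [ 0.50801171 -0.3987295 ] peg dir 9.250319756295893 0.08880303151372017
```

Call:
{"api": "step_arm", "payload": {"increments": [{"grip":0,"delta_pos":[0,-0.002,-0.02],"twist":0},{"grip":0,"delta_pos":[0,0,-0.02],"twist":0},{"grip":0,"delta_pos":[0,0,-0.0072],"twist":0},{"grip":0,"delta_pos":[0,0,0],"twist":0},{"grip":0,"delta_pos":[0,0,0],"twist":0}]}}

```text
clock: 20.42
position: [0.6048, -0.3155, 0.2096]
ee_rot: [0.461, -0.536, 0.461, 0.537]
contact_force: [-0.3, 0.1, -1.2]
width: 0.0385
```

```bash
python3 - <<'E'
from h import *
s=manip.get_state();c=cam('wrist'); save(c,'w13'); print(s['position'],s['contact_force'],s['width'])
h_,s_,v=cv2.split(cv2.cvtColor(c[0],cv2.COLOR_RGB2HSV)); m=(s_<50)&(v>60)
x=np.flatnonzero(m[:150,272]); print('end row',x[:3]); 
y=np.flatnonzero(m[60:180,330])+60; print('peg rows @330',y)
E
```

```text
[ 0.60484204 -0.31553917  0.20962176] [-0.32253492  0.11241771 -1.17150242] 0.038475907938961135
end row [63 64 65]
peg rows @330 [110 111 112 113 114 115 116 117 118 119 120 121 122 123 124 125 126 127
 128 129 130 131 132]
```

Call:
{"api": "step_arm", "payload": {"increments": [{"grip":0,"delta_pos":[-0.0055,-0.0009,-0.002],"twist":0},{"grip":0,"delta_pos":[-0.0055,-0.0009,-0.002],"twist":0},{"grip":0,"delta_pos":[-0.0055,-0.0009,-0.002],"twist":0},{"grip":0,"delta_pos":[-0.0055,-0.0009,-0.002],"twist":0},{"grip":0,"delta_pos":[-0.0055,-0.0009,-0.002],"twist":0},{"grip":0,"delta_pos":[0,0,0],"twist":0}]}}

```text
clock: 20.97
position: [0.5755, -0.3204, 0.1992]
ee_rot: [0.461, -0.536, 0.461, 0.537]
contact_force: [-0.0, -0.1, -1.6]
width: 0.0386
```

Call:
{"api": "step_arm", "payload": {"increments": [{"grip":0,"delta_pos":[-0.0055,-0.0009,-0.002],"twist":0},{"grip":0,"delta_pos":[-0.0055,-0.0009,-0.002],"twist":0},{"grip":0,"delta_pos":[-0.0055,-0.0009,-0.002],"twist":0},{"grip":0,"delta_pos":[-0.0055,-0.0009,-0.002],"twist":0},{"grip":0,"delta_pos":[-0.0055,-0.0009,-0.002],"twist":0},{"grip":0,"delta_pos":[0,0,0],"twist":0},{"grip":0,"delta_pos":[0,0,0],"twist":0}]}}

```text
clock: 21.55
position: [0.5494, -0.3249, 0.1895]
ee_rot: [0.461, -0.536, 0.461, 0.536]
contact_force: [0.5, 0.6, -0.8]
width: 0.0382
```

```bash
python3 - <<'E'
from h import *
s=manip.get_state();c=cam('wrist'); save(c,'w14'); print(s['clock'],s['position'],s['contact_force'],s['width']);print(eye(c))
E
```

```text
21.55 [ 0.5494298  -0.32485999  0.18947632] [ 0.50090482  0.62906639 -0.84760041] 0.03817590268059917
[(75, np.int64(255), np.int64(289), 35), (90, np.int64(256), np.int64(377), 107), (105, np.int64(256), np.int64(379), 123), (120, np.int64(180), np.int64(379), 199), (135, np.int64(180), np.int64(379), 191), (150, np.int64(257), np.int64(379), 122)]
```

View pics/w14.png

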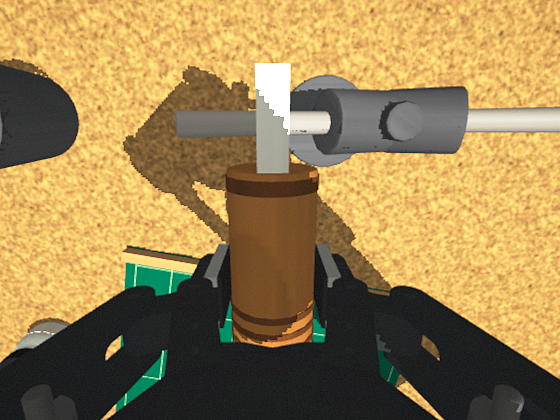

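The peg passes cleanly through the eye at (272,122) with almost no force. Releasing.

Call:
{"api": "step_arm", "payload": {"increments": [{"grip":1,"delta_pos":[0,0,0],"twist":0},{"grip":1,"delta_pos":[0,0,0],"twist":0},{"grip":1,"delta_pos":[0,0,0],"twist":0},{"grip":1,"delta_pos":[0,0,0.02],"twist":0},{"grip":1,"delta_pos":[0,0.01,0.035],"twist":0},{"grip":1,"delta_pos":[0,0.02,0.03],"twist":0},{"grip":1,"delta_pos":[-0.01,0.03,0.02],"twist":4},{"grip":1,"delta_pos":[-0.02,0.03,0],"twist":6},{"grip":1,"delta_pos":[-0.02,0.03,0],"twist":6},{"grip":1,"delta_pos":[-0.02,0.03,0],"twist":6}]}}

```text
clock: 22.43
position: [0.4793, -0.1736, 0.2952]
ee_rot: [-0.348, 0.616, -0.348, -0.615]
contact_force: [0.4, 0.3, -0.3]
width: 0.0856
```

Call:
{"api": "step_arm", "payload": {"increments": [{"grip":1,"delta_pos":[-0.02,0.03,0],"twist":6},{"grip":1,"delta_pos":[-0.02,0.03,0],"twist":6},{"grip":1,"delta_pos":[-0.02,0.03,0],"twist":6},{"grip":1,"delta_pos":[-0.02,0.02,0],"twist":6},{"grip":1,"delta_pos":[0,0,0],"twist":6},{"grip":1,"delta_pos":[0,0,0],"twist":6},{"grip":1,"delta_pos":[0,0,0],"twist":6},{"grip":1,"delta_pos":[0,0,0],"twist":6},{"grip":1,"delta_pos":[0,0,0],"twist":6},{"grip":1,"delta_pos":[0,0,0],"twist":6}]}}

```text
clock: 23.27
position: [0.4, -0.0647, 0.295]
ee_rot: [0.006, 0.707, 0.006, -0.707]
contact_force: [-0.4, 0.1, 0.2]
width: 0.0856
```

Call:
{"api": "step_arm", "payload": {"increments": [{"grip":1,"delta_pos":[0,0,0],"twist":6},{"grip":1,"delta_pos":[0,0,0],"twist":0},{"grip":1,"delta_pos":[0,0,0],"twist":0}]}}

```text
clock: 23.52
position: [0.3999, -0.0648, 0.2948]
ee_rot: [0.04, 0.706, 0.04, -0.706]
contact_force: [0.3, 0.7, -0.4]
width: 0.0853
```

```bash
python3 - <<'E'
from h import *
import h
h.MAT=np.array([[.27,.2,.003],[.27,-.2,.003],[.72,-.2,.003],[.72,.2,.003]])
s=manip.get_state(); print(s['clock'],s['position'],where(s['ee_rot']),s['qpos'][[0,5]])
t=cam('top'); c=cam('scene'); w=cam('wrist')
for n,q in(('top',t),('scene',c)):
    for ce,a,r in h.slick(q,amin=100)[0]:
        if a<900:
            bp=ray(q,cv2.boxPoints(r),.025)[:,:2]; print(n,ray(q,ce,.025)[0,:2].round(4),a,np.linalg.norm(bp[1]-bp[0]).round(3),np.linalg.norm(bp[2]-bp[1]).round(3),np.degrees(np.arctan2(*(bp[1]-bp[0])[::-1])).round(1))
im=np.hstack([c[0][100:320,60:500],cv2.resize(w[0],(293,220))]); cv2.imwrite('pics/m15.png',im[:,:,::-1])
E
```

```text
23.5167 [ 0.39990399 -0.06476217  0.2948194 ] -83.46876157452783 [-0.33263906  1.1241742 ]
top [ 0.7136 -0.0424] 306 0.012 0.397 -0.7
top [0.6446 0.0871] 355 0.101 0.037 -7.9
top [0.4705 0.0867] 370 0.099 0.036 -8.1
scene [0.4726 0.0877] 549 0.117 0.041 173.4
scene [ 0.7251 -0.09  ] 300 0.012 0.255 -170.0
scene [0.6462 0.0882] 670 0.112 0.04 173.4
```

View pics/m15.png

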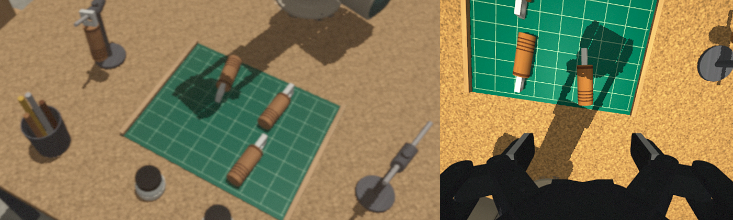

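C hangs plumb on stand B's +x peg, and A, B and D are unchanged on the mat. Next is D.

Call:
{"api": "step_arm", "payload": {"increments": [{"grip":1,"delta_pos":[0.01,-0.003,-0.03],"twist":1.4},{"grip":1,"delta_pos":[0.0093,-0.002,-0.035],"twist":0},{"grip":1,"delta_pos":[0,0,-0.035],"twist":0},{"grip":1,"delta_pos":[0,0,-0.035],"twist":0},{"grip":1,"delta_pos":[0,0,-0.035],"twist":0},{"grip":1,"delta_pos":[0,0,-0.035],"twist":0},{"grip":1,"delta_pos":[0,0,-0.035],"twist":0},{"grip":1,"delta_pos":[0,0,-0.03],"twist":0},{"grip":1,"delta_pos":[0,0,-0.013],"twist":0},{"grip":1,"delta_pos":[0,0,0],"twist":0}]}}

```text
clock: 24.5
position: [0.4166, -0.069, 0.0088]
ee_rot: [-0.048, -0.703, -0.05, 0.708]
contact_force: [-0.4, 0.4, -0.2]
width: 0.0856
```

```bash
cat >> h.py <<'E'
def barcols(c):
    h,s,v=cv2.split(cv2.cvtColor(c[0],cv2.COLOR_RGB2HSV)); m=(h<20)&(s>80)
    return [(y,x.min(),x.max()) for y in(210,240,270) for x in[np.flatnonzero(m[y,190:360])+190] if len(x)]
E
python3 - <<'E'
from h import *
s=manip.get_state();c=cam('wrist'); save(c,'w16'); print(s['clock'],s['position'],where(s['ee_rot']));print(eye(c,(75,150)),barcols(c))
E
```

```text
24.5 [ 0.41662974 -0.06902323  0.0087946 ] -81.99661846585134
[(75, np.int64(251), np.int64(290), 40), (90, np.int64(251), np.int64(290), 40), (105, np.int64(251), np.int64(290), 40), (120, np.int64(252), np.int64(290), 39), (135, np.int64(252), np.int64(290), 39)] [(210, np.int64(228), np.int64(319)), (240, np.int64(229), np.int64(318)), (270, np.int64(230), np.int64(317))]
```

Call:
{"api": "step_arm", "payload": {"increments": [{"grip":0,"delta_pos":[0,0,0],"twist":0},{"grip":0,"delta_pos":[0,0,0],"twist":0},{"grip":0,"delta_pos":[0,0,0],"twist":0},{"grip":0,"delta_pos":[0,0,0],"twist":0},{"grip":0,"delta_pos":[0,0,0],"twist":0},{"grip":0,"delta_pos":[0,0,0],"twist":0},{"grip":0,"delta_pos":[0,0,0],"twist":0},{"grip":0,"delta_pos":[0,0,0.01],"twist":0},{"grip":0,"delta_pos":[0,0,0.02],"twist":0},{"grip":0,"delta_pos":[0,0,0.03],"twist":0}], "force": 50}}

```text
clock: 25.38
position: [0.4171, -0.0691, 0.0711]
ee_rot: [-0.049, -0.704, -0.05, 0.707]
contact_force: [0.3, -0.2, -1.0]
width: 0.0385
```

Call:
{"api": "step_arm", "payload": {"increments": [{"grip":0,"delta_pos":[0,0,0.035],"twist":0},{"grip":0,"delta_pos":[0,0,0.035],"twist":0},{"grip":0,"delta_pos":[0,0,0.035],"twist":0},{"grip":0,"delta_pos":[0,0,0.035],"twist":0},{"grip":0,"delta_pos":[0,0,0.035],"twist":-3},{"grip":0,"delta_pos":[-0.001,-0.01,0.01],"twist":-6},{"grip":0,"delta_pos":[-0.002,-0.02,0],"twist":-6},{"grip":0,"delta_pos":[-0.002,-0.02,0],"twist":-6},{"grip":0,"delta_pos":[-0.002,-0.02,0],"twist":-6},{"grip":0,"delta_pos":[-0.002,-0.02,0],"twist":-6}]}}

```text
clock: 26.22
position: [0.4095, -0.1603, 0.2572]
ee_rot: [-0.154, 0.69, -0.154, -0.69]
contact_force: [0.1, -0.3, -2.5]
width: 0.038
```

Call:
{"api": "step_arm", "payload": {"increments": [{"grip":0,"delta_pos":[-0.002,-0.02,0],"twist":-6},{"grip":0,"delta_pos":[-0.002,-0.02,0],"twist":-6},{"grip":0,"delta_pos":[-0.002,-0.02,0],"twist":-6},{"grip":0,"delta_pos":[-0.002,-0.02,0],"twist":-6},{"grip":0,"delta_pos":[-0.002,-0.02,0],"twist":-6},{"grip":0,"delta_pos":[-0.002,-0.02,0],"twist":-6},{"grip":0,"delta_pos":[-0.002,-0.02,0],"twist":-6},{"grip":0,"delta_pos":[-0.002,-0.02,0],"twist":-6},{"grip":0,"delta_pos":[-0.002,-0.02,0],"twist":-6},{"grip":0,"delta_pos":[-0.001,-0.01,0],"twist":-2}]}}

```text
clock: 27.05
position: [0.3906, -0.3518, 0.2568]
ee_rot: [-0.46, 0.537, -0.461, -0.537]
contact_force: [0.6, 0.5, -0.6]
width: 0.0388
```

Call:
{"api": "step_arm", "payload": {"increments": [{"grip":0,"delta_pos":[0,0,0],"twist":0},{"grip":0,"delta_pos":[0,0,0],"twist":0},{"grip":0,"delta_pos":[0,0,0],"twist":0}]}}

```text
clock: 27.3
position: [0.3909, -0.3485, 0.2566]
ee_rot: [0.459, -0.538, 0.458, 0.539]
contact_force: [-1.1, -0.2, -1.7]
width: 0.0382
```

```bash
cat >> h.py <<'E'
def pegs(c,post=None):
    "grey/bright runs in columns, rows 60-180"
    h,s,v=cv2.split(cv2.cvtColor(c[0],cv2.COLOR_RGB2HSV)); m=(s<60)
    for x in list(range(60,250,15))+list(range(300,500,15)):
        y=np.flatnonzero(m[70:165,x])+70
        if len(y): print(x,y.min(),y.max(),len(y),end=' | ')
    r=np.flatnonzero(((s<50)&(v>60))[:,272]); print('\nend row',r.min())
E
python3 - <<'E'
from h import *
s=manip.get_state();c=cam('wrist'); save(c,'w17'); print(s['clock'],s['position'],where(s['ee_rot']),s['width'],s['qpos'][[0,5]]);print(eye(c,(75,80)));pegs(c)
print(proj(c,[[.4198,-.4126,.2125],[.508,-.3987,.205]]))
E
```

```text
27.3 [ 0.39092394 -0.34849662  0.25655966] -170.82552025915413 0.038167727836826947 [-0.86148327  2.11985705]
[(75, np.int64(251), np.int64(286), 36)]
60 93 147 55 | 75 98 146 49 | 90 98 141 44 | 105 99 140 42 | 120 98 140 43 | 135 97 141 45 | 150 97 140 44 | 165 87 149 63 | 180 83 156 74 | 195 85 156 72 | 210 95 149 55 | 225 111 127 17 | 240 110 127 18 | 
end row 69
[[239.81245115 120.00616319]
 [ 94.00921488 119.55359719]]
```

```bash
python3 - <<'E'
from h import *
s=manip.get_state();c=cam('wrist')
e,_,_=hang(c,s,(241,119),(94,119),69,268.5)
post=np.array([.508,-.3987]);u=-np.array([np.cos(np.radians(9)),np.sin(np.radians(9))]);v=e[:2]-post
print('along',v@u,'lat',v-u*(v@u))
E
```

```text
eye end dist 0.08423612323928101 bar dir -80.36028749526281 eye [ 0.40195139 -0.41275386  0.26612637] tip [ 0.41931751 -0.41322302] post [ 0.50817489 -0.39895847] peg dir -170.8799438962595 0.08999506001926551
along 0.10694148230758577 lat [-0.00042375  0.00267547]
```

Call:
{"api": "step_arm", "payload": {"increments": [{"grip":0,"delta_pos":[0,-0.0027,-0.02],"twist":0},{"grip":0,"delta_pos":[0,0,-0.02],"twist":0},{"grip":0,"delta_pos":[0,0,-0.0072],"twist":0},{"grip":0,"delta_pos":[0,0,0],"twist":0},{"grip":0,"delta_pos":[0,0,0],"twist":0},{"grip":0,"delta_pos":[0.0054,0.0009,-0.002],"twist":0},{"grip":0,"delta_pos":[0.0054,0.0009,-0.002],"twist":0},{"grip":0,"delta_pos":[0.0054,0.0009,-0.002],"twist":0},{"grip":0,"delta_pos":[0.0054,0.0009,-0.002],"twist":0},{"grip":0,"delta_pos":[0.0054,0.0009,-0.002],"twist":0}]}}

```text
clock: 28.23
position: [0.4189, -0.348, 0.1994]
ee_rot: [-0.459, 0.538, -0.459, -0.538]
contact_force: [-0.1, 0.3, -1.1]
width: 0.0381
```

Call:
{"api": "step_arm", "payload": {"increments": [{"grip":0,"delta_pos":[0.0054,0.0009,-0.002],"twist":0},{"grip":0,"delta_pos":[0.0054,0.0009,-0.002],"twist":0},{"grip":0,"delta_pos":[0.0054,0.0009,-0.002],"twist":0},{"grip":0,"delta_pos":[0.0054,0.0009,-0.002],"twist":0},{"grip":0,"delta_pos":[0.0054,0.0009,-0.002],"twist":0},{"grip":0,"delta_pos":[0,0,0],"twist":0},{"grip":0,"delta_pos":[0,0,0],"twist":0}]}}

```text
clock: 28.82
position: [0.4452, -0.3433, 0.1891]
ee_rot: [0.459, -0.538, 0.459, 0.538]
contact_force: [-0.4, 0.1, -1.6]
width: 0.0387
```

```bash
python3 - <<'E'
from h import *
s=manip.get_state();c=cam('wrist'); save(c,'w18'); print(s['clock'],s['position'],s['contact_force'],s['width']);print(eye(c,(75,80)));pegs(c)
E
```

```text
28.8167 [ 0.44517699 -0.34333793  0.18905843] [-0.4041441   0.05886349 -1.56549232] 0.03869786117647553
[(75, np.int64(251), np.int64(286), 36)]
60 78 164 87 | 75 84 164 81 | 90 89 164 76 | 105 94 163 70 | 120 95 157 63 | 135 96 157 62 | 150 95 156 62 | 165 95 156 62 | 180 94 157 64 | 195 85 158 74 | 210 79 164 86 | 225 78 164 87 | 240 84 164 81 | 300 114 138 25 | 315 114 138 25 | 330 114 138 25 | 345 114 139 26 | 360 114 139 26 | 
end row 69
```

The peg passes through D's eye and shows on both sides of it. I'll release and move to B.

Call:
{"api": "step_arm", "payload": {"increments": [{"grip":1,"delta_pos":[0,0,0],"twist":0},{"grip":1,"delta_pos":[0,0,0],"twist":0},{"grip":1,"delta_pos":[0,0,0],"twist":0},{"grip":1,"delta_pos":[0,0,0.02],"twist":0},{"grip":1,"delta_pos":[0,0.01,0.035],"twist":0},{"grip":1,"delta_pos":[0,0.02,0.03],"twist":0},{"grip":1,"delta_pos":[0,0.02,0.02],"twist":7},{"grip":1,"delta_pos":[0,0.02,0],"twist":7},{"grip":1,"delta_pos":[0,0.02,0],"twist":7},{"grip":1,"delta_pos":[0,0.02,0],"twist":7}]}}

```text
clock: 29.7
position: [0.445, -0.2329, 0.2954]
ee_rot: [-0.313, 0.635, -0.314, -0.633]
contact_force: [0.2, 0.5, -0.0]
width: 0.0856
```

Call:
{"api": "step_arm", "payload": {"increments": [{"grip":1,"delta_pos":[0,0.02,0],"twist":7},{"grip":1,"delta_pos":[0,0.02,0],"twist":7},{"grip":1,"delta_pos":[0,0.02,0],"twist":7},{"grip":1,"delta_pos":[0,0.02,0],"twist":7},{"grip":1,"delta_pos":[0,0.02,0],"twist":7},{"grip":1,"delta_pos":[0,0.02,0],"twist":7},{"grip":1,"delta_pos":[0,0.02,0],"twist":7},{"grip":1,"delta_pos":[0,0.02,0],"twist":7},{"grip":1,"delta_pos":[0,0.02,0],"twist":7},{"grip":1,"delta_pos":[0,0.02,0],"twist":7}]}}

```text
clock: 30.53
position: [0.4449, -0.0327, 0.2947]
ee_rot: [0.107, 0.699, 0.107, -0.699]
contact_force: [0.1, 0.1, 0.4]
width: 0.0853
```

Call:
{"api": "step_arm", "payload": {"increments": [{"grip":1,"delta_pos":[0,0.02,0],"twist":7},{"grip":1,"delta_pos":[0,0.02,0],"twist":7},{"grip":1,"delta_pos":[0,0.02,0],"twist":7},{"grip":1,"delta_pos":[0,0.02,0],"twist":7},{"grip":1,"delta_pos":[0,0.02,0],"twist":7},{"grip":1,"delta_pos":[0,0,0],"twist":7},{"grip":1,"delta_pos":[0,0,0],"twist":7},{"grip":1,"delta_pos":[0,0,0],"twist":7},{"grip":1,"delta_pos":[0,0,0],"twist":7},{"grip":1,"delta_pos":[0,0,0],"twist":7}]}}

```text
clock: 31.37
position: [0.445, 0.0665, 0.2947]
ee_rot: [0.489, 0.511, 0.488, -0.511]
contact_force: [1.2, 0.3, -0.2]
width: 0.0857
```

Call:
{"api": "step_arm", "payload": {"increments": [{"grip":1,"delta_pos":[0,0,0],"twist":7},{"grip":1,"delta_pos":[0,0,0],"twist":7},{"grip":1,"delta_pos":[0,0,0],"twist":7},{"grip":1,"delta_pos":[0,0,0],"twist":7},{"grip":1,"delta_pos":[0,0,0],"twist":7},{"grip":1,"delta_pos":[0,0,0],"twist":7},{"grip":1,"delta_pos":[0,0,0],"twist":7},{"grip":1,"delta_pos":[0,0,0],"twist":7},{"grip":1,"delta_pos":[0,0,0],"twist":7},{"grip":1,"delta_pos":[0,0,0],"twist":7}]}}

```text
clock: 32.2
position: [0.445, 0.0664, 0.2947]
ee_rot: [0.694, 0.139, 0.693, -0.138]
contact_force: [0.2, -0.1, -0.0]
width: 0.0855
```

```bash
python3 - <<'E'
from h import *
import h
h.MAT=np.array([[.27,.2,.003],[.27,-.2,.003],[.72,-.2,.003],[.72,.2,.003]])
s=manip.get_state(); print(s['clock'],s['position'],where(s['ee_rot']),s['qpos'][[0,5]])
t=cam('top'); c=cam('scene'); w=cam('wrist')
for n,q in(('top',t),('scene',c),('wrist',w)):
  for k,o in zip(('br','wh'),h.slick(q,amin=100)):
    for ce,a,r in o:
        if a<9000 and 0<ray(q,ce,.025)[0,1]<.2:
            bp=ray(q,cv2.boxPoints(r),.025)[:,:2]; print(n,k,ray(q,ce,.025)[0,:2].round(4),a,np.linalg.norm(bp[1]-bp[0]).round(3),np.linalg.norm(bp[2]-bp[1]).round(3),np.degrees(np.arctan2(*(bp[1]-bp[0])[::-1])).round(1))
im=np.hstack([c[0][60:320,60:500],cv2.resize(w[0],(346,260))]); cv2.imwrite('pics/m19.png',im[:,:,::-1])
E
```

```text
32.2 [0.4450128  0.06635074 0.29468249] 67.40440397231383 [-0.00688785 -1.18332088]
top br [0.6444 0.0868] 360 0.1 0.038 -6.6
top br [0.312  0.1273] 1244 0.075 0.151 2.1
top wh [0.5752 0.0965] 68 0.04 0.016 -8.0
top wh [0.4967 0.0475] 88 0.061 0.044 -36.5
top wh [0.508  0.1417] 57 0.016 0.11 2.0
top wh [0.4202 0.0133] 74 0.003 0.145 -89.2
top wh [0.4227 0.1183] 197 0.022 0.15 -0.5
top wh [0.3326 0.0293] 42 0.027 0.037 1.1
scene br [0.3281 0.0197] 3205 0.095 0.407 -167.7
scene br [0.4729 0.0879] 542 0.118 0.04 173.0
scene br [0.6452 0.0882] 673 0.112 0.04 173.8
scene wh [0.3936 0.0962] 117 0.041 0.029 177.3
scene wh [0.5683 0.0965] 139 0.042 0.027 172.7
wrist br [0.2816 0.1443] 164 0.029 0.014 91.0
wrist br [0.3105 0.1772] 510 0.035 0.063 83.6
wrist br [0.3097 0.1188] 807 0.072 0.055 147.4
wrist br [0.3125 0.0175] 5964 0.186 0.079 86.7
wrist br [0.3238 0.1493] 116 0.028 0.014 98.6
wrist br [0.4691 0.0871] 2095 0.039 0.105 81.8
wrist br [0.6446 0.0872] 1725 0.042 0.12 84.9
wrist wh [0.3754 0.1668] 27 0.01 0.017 67.0
wrist wh [0.3716 0.1171] 13 0.004 0.009 92.5
wrist wh [0.4011 0.0958] 392 0.016 0.04 81.4
wrist wh [0.3971 0.1161] 14 0.001 0.012 84.9
wrist wh [0.5742 0.0967] 335 0.014 0.055 82.0
wrist wh [0.6585 0.1765] 575 0.021 0.096 104.0
```

View pics/m19.png

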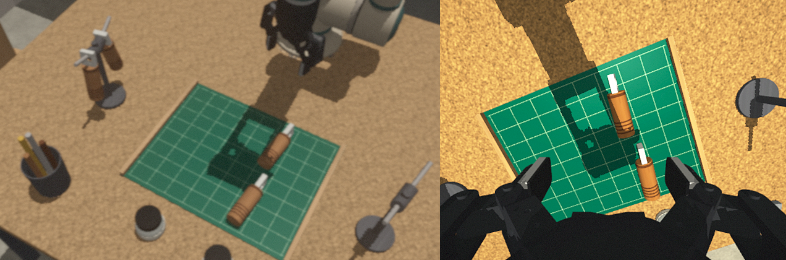

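C and D both hang plumb. B is still at (0.470, 0.087), so I'll grasp it now.

Call:
{"api": "step_arm", "payload": {"increments": [{"grip":1,"delta_pos":[0.011,0.011,-0.03],"twist":7},{"grip":1,"delta_pos":[0.011,0.01,-0.03],"twist":7},{"grip":1,"delta_pos":[0,0,-0.035],"twist":0.4},{"grip":1,"delta_pos":[0,0,-0.035],"twist":0},{"grip":1,"delta_pos":[0,0,-0.035],"twist":0},{"grip":1,"delta_pos":[0,0,-0.035],"twist":0},{"grip":1,"delta_pos":[0,0,-0.035],"twist":0},{"grip":1,"delta_pos":[0,0,-0.03],"twist":0},{"grip":1,"delta_pos":[0,0,-0.0197],"twist":0},{"grip":1,"delta_pos":[0,0,0],"twist":0}]}}

```text
clock: 33.18
position: [0.4639, 0.0873, 0.0062]
ee_rot: [0.702, 0.053, 0.708, -0.054]
contact_force: [-0.5, -0.3, 0.6]
width: 0.0857
```

```bash
python3 - <<'E'
from h import *
s=manip.get_state();c=cam('wrist'); save(c,'w20'); print(s['clock'],s['position'],where(s['ee_rot']));print(eye(c,(75,110)),barcols(c))
E
```

```text
33.1833 [0.46387657 0.08725214 0.00621947] 81.30406388421913
[(75, np.int64(246), np.int64(284), 39), (90, np.int64(247), np.int64(289), 43), (105, np.int64(247), np.int64(289), 43)] [(210, np.int64(226), np.int64(319)), (240, np.int64(228), np.int64(318)), (270, np.int64(229), np.int64(318))]
```

Call:
{"api": "step_arm", "payload": {"increments": [{"grip":0,"delta_pos":[0,0,0.002],"twist":0},{"grip":0,"delta_pos":[0,0,0],"twist":0},{"grip":0,"delta_pos":[0,0,0],"twist":0},{"grip":0,"delta_pos":[0,0,0],"twist":0},{"grip":0,"delta_pos":[0,0,0],"twist":0},{"grip":0,"delta_pos":[0,0,0],"twist":0},{"grip":0,"delta_pos":[0,0,0],"twist":0},{"grip":0,"delta_pos":[0,0,0.01],"twist":0},{"grip":0,"delta_pos":[0,0,0.02],"twist":0},{"grip":0,"delta_pos":[0,0,0.03],"twist":0}], "force": 50}}

```text
clock: 34.07
position: [0.465, 0.0874, 0.0711]
ee_rot: [0.704, 0.053, 0.707, -0.053]
contact_force: [0.0, -0.3, -0.6]
width: 0.0385
```

Call:
{"api": "step_arm", "payload": {"increments": [{"grip":0,"delta_pos":[0,0,0.035],"twist":0},{"grip":0,"delta_pos":[0,0,0.035],"twist":0},{"grip":0,"delta_pos":[0,0,0.035],"twist":0},{"grip":0,"delta_pos":[0,0,0.035],"twist":0},{"grip":0,"delta_pos":[0,0,0.035],"twist":-5},{"grip":0,"delta_pos":[-0.002,0.013,0.01],"twist":-6},{"grip":0,"delta_pos":[-0.002,0.02,0],"twist":-6},{"grip":0,"delta_pos":[-0.002,0.02,0],"twist":-6},{"grip":0,"delta_pos":[-0.002,0.02,0],"twist":-6},{"grip":0,"delta_pos":[-0.002,0.02,0],"twist":-6}]}}

```text
clock: 34.9
position: [0.4565, 0.1812, 0.2575]
ee_rot: [0.656, 0.264, 0.656, -0.264]
contact_force: [0.3, 0.4, -1.2]
width: 0.0384
```

Call:
{"api": "step_arm", "payload": {"increments": [{"grip":0,"delta_pos":[-0.002,0.02,0],"twist":-6},{"grip":0,"delta_pos":[-0.002,0.02,0],"twist":-6},{"grip":0,"delta_pos":[-0.002,0.02,0],"twist":-6},{"grip":0,"delta_pos":[-0.002,0.02,0],"twist":-6},{"grip":0,"delta_pos":[-0.002,0.02,0],"twist":-6},{"grip":0,"delta_pos":[-0.002,0.02,0],"twist":-6},{"grip":0,"delta_pos":[-0.002,0.02,0],"twist":-6},{"grip":0,"delta_pos":[-0.002,0.01,0],"twist":-6},{"grip":0,"delta_pos":[-0.002,0.01,0],"twist":-6},{"grip":0,"delta_pos":[0,0,0],"twist":-6}]}}

```text
clock: 35.73
position: [0.4382, 0.3423, 0.257]
ee_rot: [0.436, 0.557, 0.437, -0.556]
contact_force: [1.4, -0.6, -0.3]
width: 0.0381
```

Call:
{"api": "step_arm", "payload": {"increments": [{"grip":0,"delta_pos":[0,0,0],"twist":0},{"grip":0,"delta_pos":[0,0,0],"twist":0},{"grip":0,"delta_pos":[0,0,0],"twist":0}]}}

```text
clock: 35.98
position: [0.4389, 0.3402, 0.2569]
ee_rot: [0.438, 0.555, 0.438, -0.555]
contact_force: [-0.6, -0.6, -1.3]
width: 0.0383
```

```bash
python3 - <<'E'
from h import *
s=manip.get_state();c=cam('wrist'); save(c,'w21'); print(s['clock'],s['position'],where(s['ee_rot']),s['width'],s['qpos'][[0,5]]);print(eye(c,(75,80)));pegs(c)
print(proj(c,[[.472,.401,.2125],[.5585,.380,.205]]))
E
```

```text
35.9833 [0.43893132 0.34016626 0.25693388] -13.421612802969069 0.038318324710599594 [0.53415713 0.76844758]
[(75, np.int64(247), np.int64(286), 40)]
300 115 119 2 | 315 107 123 17 | 330 100 143 44 | 345 87 155 69 | 360 83 157 75 | 375 85 152 68 | 390 97 139 43 | 405 96 140 45 | 420 98 140 43 | 435 98 139 42 | 450 98 140 43 | 465 98 140 43 | 480 99 138 40 | 495 113 127 15 | 
end row 63
[[303.68806121 122.24478545]
 [448.21786538 122.84023244]]
```

View pics/w21.png

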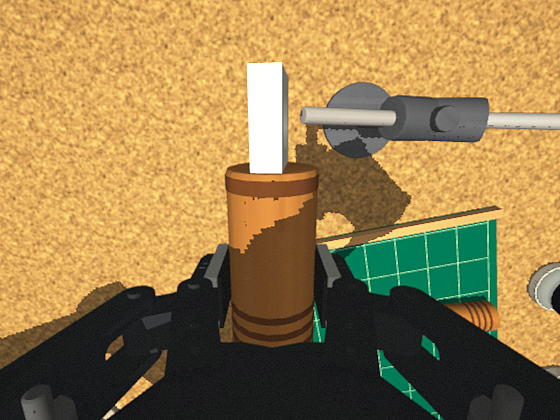

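The peg tip is at (301,115) and the post at (446,119). The eye strip is at (267,117), only slightly rolled.

```bash
python3 - <<'E'
from h import *
s=manip.get_state();c=cam('wrist')
e,tip,post=hang(c,s,(301,115.5),(446,119),63,268)
u=(tip-post)[:2];u/=np.linalg.norm(u);v=e[:2]-post[:2];print('u',u,'along',v@u,'lat',v-u*(v@u))
E
```

```text
eye end dist 0.08639718942480278 bar dir 77.8554144504285 eye [0.45316321 0.40599364 0.26637979] tip [0.47133857 0.40499485] post [0.5574155  0.38245728] peg dir 165.32758393853175 0.0889785385478052
u [-0.96738981  0.25329224] along 0.10681418513395163 lat [-0.00092134 -0.00351884]
```

Call:
{"api": "step_arm", "payload": {"increments": [{"grip":0,"delta_pos":[0.001,0.0035,-0.02],"twist":0},{"grip":0,"delta_pos":[0,0,-0.02],"twist":0},{"grip":0,"delta_pos":[0,0,-0.0075],"twist":0},{"grip":0,"delta_pos":[0,0,0],"twist":0},{"grip":0,"delta_pos":[0,0,0],"twist":0},{"grip":0,"delta_pos":[0.0053,-0.0014,-0.002],"twist":0},{"grip":0,"delta_pos":[0.0053,-0.0014,-0.002],"twist":0},{"grip":0,"delta_pos":[0.0053,-0.0014,-0.002],"twist":0},{"grip":0,"delta_pos":[0.0053,-0.0014,-0.002],"twist":0},{"grip":0,"delta_pos":[0.0053,-0.0014,-0.002],"twist":0}]}}

```text
clock: 36.92
position: [0.4675, 0.3368, 0.1992]
ee_rot: [0.438, 0.556, 0.437, -0.555]
contact_force: [0.0, 0.7, -1.0]
width: 0.0386
```

Call:
{"api": "step_arm", "payload": {"increments": [{"grip":0,"delta_pos":[0.0053,-0.0014,-0.002],"twist":0},{"grip":0,"delta_pos":[0.0053,-0.0014,-0.002],"twist":0},{"grip":0,"delta_pos":[0.0053,-0.0014,-0.002],"twist":0},{"grip":0,"delta_pos":[0.0053,-0.0014,-0.002],"twist":0},{"grip":0,"delta_pos":[0.0053,-0.0014,-0.002],"twist":0},{"grip":0,"delta_pos":[0,0,0],"twist":0},{"grip":0,"delta_pos":[0,0,0],"twist":0}]}}

```text
clock: 37.5
position: [0.4932, 0.3299, 0.1888]
ee_rot: [-0.437, -0.555, -0.438, 0.556]
contact_force: [-0.2, -0.3, -1.3]
width: 0.0387
```

```bash
python3 - <<'E'
from h import *
s=manip.get_state();c=cam('wrist'); save(c,'w22'); print(s['clock'],s['position'],s['contact_force'],s['width']);print(eye(c,(75,80)));pegs(c)
E
```

```text
37.5 [0.49318181 0.32986093 0.18882351] [-0.18700863 -0.34292751 -1.33311517] 0.038668090195115704
[(75, np.int64(247), np.int64(286), 40)]
180 105 131 27 | 195 105 131 27 | 210 106 131 26 | 225 107 131 25 | 240 107 131 25 | 300 84 160 77 | 315 77 164 88 | 330 76 164 89 | 345 81 159 79 | 360 90 153 64 | 375 91 152 62 | 390 92 153 62 | 405 92 154 63 | 420 92 153 62 | 435 91 154 64 | 450 92 154 63 | 465 102 135 29 | 480 113 136 24 | 495 114 136 23 | 
end row 62
```

B's peg shows on both sides of the eye. I'll release and go to A.

Call:
{"api": "step_arm", "payload": {"increments": [{"grip":1,"delta_pos":[0,0,0],"twist":0},{"grip":1,"delta_pos":[0,0,0],"twist":0},{"grip":1,"delta_pos":[0,0,0],"twist":0},{"grip":1,"delta_pos":[0,0,0.02],"twist":0},{"grip":1,"delta_pos":[0,-0.01,0.035],"twist":0},{"grip":1,"delta_pos":[0,-0.02,0.03],"twist":0},{"grip":1,"delta_pos":[0.01,-0.02,0.02],"twist":7},{"grip":1,"delta_pos":[0.012,-0.02,0],"twist":7},{"grip":1,"delta_pos":[0.012,-0.02,0],"twist":7},{"grip":1,"delta_pos":[0.012,-0.02,0],"twist":7}]}}

```text
clock: 38.38
position: [0.5395, 0.2193, 0.2954]
ee_rot: [0.561, 0.432, 0.56, -0.43]
contact_force: [-0.3, 0.4, -1.3]
width: 0.0857
```

Call:
{"api": "step_arm", "payload": {"increments": [{"grip":1,"delta_pos":[0.012,-0.02,0],"twist":7},{"grip":1,"delta_pos":[0.012,-0.02,0],"twist":7},{"grip":1,"delta_pos":[0.012,-0.02,0],"twist":7},{"grip":1,"delta_pos":[0.012,-0.02,0],"twist":7},{"grip":1,"delta_pos":[0.012,-0.02,0],"twist":7},{"grip":1,"delta_pos":[0.012,-0.02,0],"twist":7},{"grip":1,"delta_pos":[0.012,-0.02,0],"twist":7},{"grip":1,"delta_pos":[0.012,-0.0127,0],"twist":7},{"grip":1,"delta_pos":[0.006,0,0],"twist":7},{"grip":1,"delta_pos":[0,0,0],"twist":5}]}}

```text
clock: 39.22
position: [0.6425, 0.0661, 0.2938]
ee_rot: [0.706, 0.045, 0.705, -0.045]
contact_force: [0.0, 0.0, -0.5]
width: 0.0854
```

Call:
{"api": "step_arm", "payload": {"increments": [{"grip":1,"delta_pos":[0,0,0],"twist":0},{"grip":1,"delta_pos":[0,0,0],"twist":0}]}}

```text
clock: 39.38
position: [0.6409, 0.0674, 0.2942]
ee_rot: [0.706, 0.047, 0.706, -0.047]
contact_force: [0.1, -0.5, 0.8]
width: 0.0853
```

```bash
python3 - <<'E'
from h import *
import h
h.MAT=np.array([[.27,.2,.003],[.27,-.2,.003],[.72,-.2,.003],[.72,.2,.003]])
s=manip.get_state(); print(s['clock'],s['position'],where(s['ee_rot']),s['qpos'][[0,5]])
t=cam('top'); c=cam('scene'); w=cam('wrist')
for n,q in(('top',t),('scene',c),('wrist',w)):
  for k,o in zip(('br','wh'),h.slick(q,amin=100)):
    for ce,a,r in o:
        if a<9000 and 0<ray(q,ce,.025)[0,1]<.2:
            bp=ray(q,cv2.boxPoints(r),.025)[:,:2]; print(n,k,ray(q,ce,.025)[0,:2].round(4),a,np.linalg.norm(bp[1]-bp[0]).round(3),np.linalg.norm(bp[2]-bp[1]).round(3),np.degrees(np.arctan2(*(bp[1]-bp[0])[::-1])).round(1))
im=np.hstack([c[0][60:320,60:500],cv2.resize(w[0],(346,260))]); cv2.imwrite('pics/m23.png',im[:,:,::-1])
E
```

```text
39.3833 [0.6409164  0.06735973 0.29424182] 82.34199062360643 [-0.00325796 -1.44039911]
top br [0.636  0.0883] 285 0.086 0.036 -7.9
top wh [0.7076 0.1013] 93 0.067 0.023 -89.0
top wh [0.6124 0.0316] 117 0.039 0.161 -89.0
top wh [0.5759 0.0968] 71 0.04 0.017 -4.9
top wh [0.4808 0.053 ] 166 0.098 0.172 -10.9
top wh [0.3989 0.1028] 62 0.023 0.095 -13.6
top wh [0.3947 0.0174] 17 0.003 0.043 -89.3
scene br [0.3257 0.1194] 1464 0.091 0.202 -173.6
scene br [0.6456 0.0883] 665 0.112 0.039 172.8
scene wh [0.3388 0.0389] 63 0.015 0.041 -174.0
scene wh [0.5687 0.0967] 139 0.044 0.028 171.8
wrist br [0.6416 0.0876] 2155 0.038 0.103 82.4
wrist wh [0.4556 0.1125] 19 0.006 0.007 173.0
wrist wh [0.5035 0.1615] 17 0.004 0.009 82.4
wrist wh [0.537  0.1597] 17 0.008 0.004 141.8
wrist wh [0.573  0.0974] 355 0.019 0.04 82.4
```

Call:
{"api": "step_arm", "payload": {"increments": [{"grip":1,"delta_pos":[0,0.01,-0.03],"twist":0},{"grip":1,"delta_pos":[0,0.01,-0.03],"twist":0},{"grip":1,"delta_pos":[0,0,-0.035],"twist":0},{"grip":1,"delta_pos":[0,0,-0.035],"twist":0},{"grip":1,"delta_pos":[0,0,-0.035],"twist":0},{"grip":1,"delta_pos":[0,0,-0.035],"twist":0},{"grip":1,"delta_pos":[0,0,-0.035],"twist":0},{"grip":1,"delta_pos":[0,0,-0.03],"twist":0},{"grip":1,"delta_pos":[0,0,-0.018],"twist":0},{"grip":1,"delta_pos":[0,0,0],"twist":0}]}}

```text
clock: 40.37
position: [0.6373, 0.0875, 0.0066]
ee_rot: [0.702, 0.046, 0.709, -0.047]
contact_force: [-0.6, 0.5, -0.4]
width: 0.0854
```

```bash
python3 - <<'E'
from h import *
s=manip.get_state();c=cam('wrist'); save(c,'w24'); print(s['clock'],s['position'],where(s['ee_rot']));print(eye(c,(75,110)),barcols(c))
E
```

```text
40.3667 [0.63728838 0.08748818 0.00664778] 82.44800774928127
[(75, np.int64(255), np.int64(302), 40), (90, np.int64(255), np.int64(303), 40), (105, np.int64(255), np.int64(304), 40)] [(210, np.int64(228), np.int64(320)), (240, np.int64(230), np.int64(319)), (270, np.int64(231), np.int64(318))]
```

Call:
{"api": "step_arm", "payload": {"increments": [{"grip":0,"delta_pos":[0,0,0.002],"twist":0},{"grip":0,"delta_pos":[0,0,0],"twist":0},{"grip":0,"delta_pos":[0,0,0],"twist":0},{"grip":0,"delta_pos":[0,0,0],"twist":0},{"grip":0,"delta_pos":[0,0,0],"twist":0},{"grip":0,"delta_pos":[0,0,0],"twist":0},{"grip":0,"delta_pos":[0,0,0],"twist":0},{"grip":0,"delta_pos":[0,0,0.01],"twist":0},{"grip":0,"delta_pos":[0,0,0.02],"twist":0},{"grip":0,"delta_pos":[0,0,0.03],"twist":0}], "force": 50}}

```text
clock: 41.25
position: [0.6386, 0.0872, 0.0717]
ee_rot: [0.703, 0.046, 0.708, -0.047]
contact_force: [-0.3, 0.4, -2.0]
width: 0.0382
```

Call:
{"api": "step_arm", "payload": {"increments": [{"grip":0,"delta_pos":[0,0,0.035],"twist":0},{"grip":0,"delta_pos":[0,0,0.035],"twist":0},{"grip":0,"delta_pos":[0,0,0.035],"twist":0},{"grip":0,"delta_pos":[0,0,0.035],"twist":0},{"grip":0,"delta_pos":[0,0,0.035],"twist":-6.4},{"grip":0,"delta_pos":[0,0.013,0.01],"twist":-6},{"grip":0,"delta_pos":[0,0.015,0],"twist":-6},{"grip":0,"delta_pos":[0,0.015,0],"twist":-6},{"grip":0,"delta_pos":[0,0.015,0],"twist":-6},{"grip":0,"delta_pos":[0,0.015,0],"twist":-6}]}}

```text
clock: 42.08
position: [0.6405, 0.1609, 0.259]
ee_rot: [0.655, 0.266, 0.655, -0.266]
contact_force: [0.5, -0.6, -1.5]
width: 0.038
```

Call:
{"api": "step_arm", "payload": {"increments": [{"grip":0,"delta_pos":[0.001,0.015,0],"twist":-6},{"grip":0,"delta_pos":[0.001,0.015,0],"twist":-6},{"grip":0,"delta_pos":[0.001,0.015,0],"twist":-6},{"grip":0,"delta_pos":[0.001,0.015,0],"twist":-6},{"grip":0,"delta_pos":[0.001,0.015,0],"twist":-6},{"grip":0,"delta_pos":[0.001,0.015,0],"twist":-6},{"grip":0,"delta_pos":[0,0.015,0],"twist":-6},{"grip":0,"delta_pos":[0,0.015,0],"twist":-6},{"grip":0,"delta_pos":[0,0.01,0],"twist":-6},{"grip":0,"delta_pos":[0,0,0],"twist":-6}]}}

```text
clock: 42.92
position: [0.6463, 0.2927, 0.2584]
ee_rot: [0.434, 0.558, 0.435, -0.557]
contact_force: [0.2, -0.7, -1.2]
width: 0.0384
```

Call:
{"api": "step_arm", "payload": {"increments": [{"grip":0,"delta_pos":[0,0,0],"twist":0},{"grip":0,"delta_pos":[0,0,0],"twist":0},{"grip":0,"delta_pos":[0,0,0],"twist":0}]}}

```text
clock: 43.17
position: [0.6469, 0.2899, 0.2584]
ee_rot: [-0.436, -0.557, -0.436, 0.557]
contact_force: [-0.0, -0.4, -1.7]
width: 0.0383
```

```bash
python3 - <<'E'
from h import *
s=manip.get_state();c=cam('wrist'); save(c,'w25'); print(s['clock'],s['position'],where(s['ee_rot']),s['width'],s['qpos'][[0,5]]);print(eye(c,(75,80)));pegs(c)
print(proj(c,[[.6438,.3599,.2125],[.5574,.3825,.205]]))
t=cam('scene'); im=np.hstack([t[0][60:360,60:500],cv2.resize(w:=c[0],(346,260)) if 0 else cv2.resize(c[0],(360,270))[:270].repeat(1,0) if 0 else cv2.copyMakeBorder(cv2.resize(c[0],(360,270)),0,30,0,0,cv2.BORDER_CONSTANT)]); cv2.imwrite('pics/m25.png',im[:,:,::-1])
E
```

```text
43.1667 [0.64687817 0.28988494 0.2584213 ] -13.822546244783586 0.03827291102363703 [0.32337858 0.56463682]
[(75, np.int64(254), np.int64(287), 34)]
60 91 146 56 | 75 96 144 49 | 90 97 140 44 | 105 99 140 42 | 120 98 139 42 | 135 98 139 42 | 150 99 140 42 | 165 87 149 63 | 180 83 156 74 | 195 85 156 72 | 210 96 148 53 | 225 113 129 17 | 240 113 129 17 | 420 70 151 82 | 435 70 152 83 | 450 70 97 28 | 
end row 61
[[239.54646827 121.51512718]
 [ 94.9882745  119.37605431]]
```

View pics/m25.png

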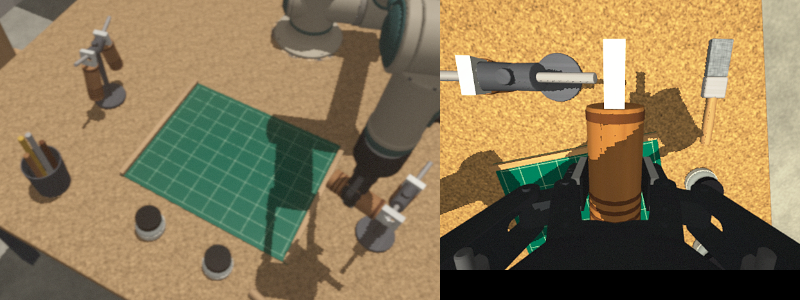

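A's eye is at (272,115) and its peg tip at (240,121). B's eye can be seen on the far peg.

```bash
python3 - <<'E'
from h import *
s=manip.get_state();c=cam('wrist')
e,tip,post=hang(c,s,(242,121),(95,119),61,270.5)
post=np.array([.5574,.3825]);u=np.array([.9674,-.2533]);v=e[:2]-post[:2];print('along',v@u,'lat',v-u*(v@u))
E
```

```text
eye end dist 0.08701109236238234 bar dir 76.84846821074153 eye [0.66249449 0.35599637 0.2678715 ] tip [0.64551044 0.35972574] post [0.55776546 0.38268686] peg dir -14.66435146179993 0.09069948072637687
along 0.10838177908361053 lat [0.00024596 0.00094947]
```

Call:
{"api": "step_arm", "payload": {"increments": [{"grip":0,"delta_pos":[0,-0.0008,-0.02],"twist":0},{"grip":0,"delta_pos":[0,0,-0.02],"twist":0},{"grip":0,"delta_pos":[0,0,-0.0085],"twist":0},{"grip":0,"delta_pos":[0,0,0],"twist":0},{"grip":0,"delta_pos":[0,0,0],"twist":0},{"grip":0,"delta_pos":[-0.0054,0.0014,-0.002],"twist":0},{"grip":0,"delta_pos":[-0.0054,0.0014,-0.002],"twist":0},{"grip":0,"delta_pos":[-0.0054,0.0014,-0.002],"twist":0},{"grip":0,"delta_pos":[-0.0054,0.0014,-0.002],"twist":0},{"grip":0,"delta_pos":[-0.0054,0.0014,-0.002],"twist":0}]}}

```text
clock: 44.15
position: [0.6193, 0.2968, 0.2]
ee_rot: [0.436, 0.557, 0.436, -0.557]
contact_force: [0.3, -0.9, -1.7]
width: 0.0385
```

Call:
{"api": "step_arm", "payload": {"increments": [{"grip":0,"delta_pos":[-0.0054,0.0014,-0.002],"twist":0},{"grip":0,"delta_pos":[-0.0054,0.0014,-0.002],"twist":0},{"grip":0,"delta_pos":[-0.0054,0.0014,-0.002],"twist":0},{"grip":0,"delta_pos":[-0.0054,0.0014,-0.002],"twist":0},{"grip":0,"delta_pos":[-0.0054,0.0014,-0.002],"twist":0},{"grip":0,"delta_pos":[0,0,0],"twist":0},{"grip":0,"delta_pos":[0,0,0],"twist":0}]}}

```text
clock: 44.73
position: [0.5928, 0.3036, 0.1895]
ee_rot: [-0.436, -0.557, -0.436, 0.557]
contact_force: [-0.1, -0.5, -0.9]
width: 0.0385
```

```bash
python3 - <<'E'
from h import *
s=manip.get_state();c=cam('wrist'); save(c,'w26'); print(s['clock'],s['position'],s['contact_force'],s['width']);print(eye(c,(75,80)));pegs(c)
E
```

```text
44.7333 [0.59280223 0.30360763 0.18954896] [-0.11056855 -0.54242365 -0.92778724] 0.03846361017827113
[(75, np.int64(209), np.int64(287), 54)]
60 70 161 92 | 75 73 161 89 | 90 79 157 79 | 105 84 154 71 | 120 85 150 66 | 135 87 148 62 | 150 87 148 62 | 165 88 147 60 | 180 87 148 62 | 195 82 154 73 | 210 75 162 88 | 225 74 164 91 | 240 80 160 81 | 300 108 132 25 | 315 108 133 26 | 330 108 133 26 | 345 108 133 26 | 360 108 133 26 | 495 113 157 42 | 
end row 61
```

The peg is through A's eye. I'll release, retreat clear, and let the slickers settle.

Call:
{"api": "step_arm", "payload": {"increments": [{"grip":1,"delta_pos":[0,0,0],"twist":0},{"grip":1,"delta_pos":[0,0,0],"twist":0},{"grip":1,"delta_pos":[0,0,0],"twist":0},{"grip":1,"delta_pos":[0,0,0.02],"twist":0},{"grip":1,"delta_pos":[0,-0.01,0.035],"twist":0},{"grip":1,"delta_pos":[0,-0.02,0.03],"twist":0},{"grip":1,"delta_pos":[0,-0.03,0.02],"twist":0},{"grip":1,"delta_pos":[-0.02,-0.03,0],"twist":0},{"grip":1,"delta_pos":[-0.03,-0.03,0],"twist":0},{"grip":1,"delta_pos":[-0.03,-0.03,0],"twist":0}]}}

```text
clock: 45.62
position: [0.5139, 0.1532, 0.295]
ee_rot: [0.436, 0.557, 0.435, -0.557]
contact_force: [0.3, -0.6, -0.0]
width: 0.0851
```

Call:
{"api": "step_arm", "payload": {"increments": [{"grip":1,"delta_pos":[-0.03,-0.03,0],"twist":0},{"grip":1,"delta_pos":[-0.03,-0.03,0],"twist":0},{"grip":1,"delta_pos":[-0.03,-0.03,0],"twist":0},{"grip":1,"delta_pos":[0,0,0],"twist":0},{"grip":1,"delta_pos":[0,0,0],"twist":0},{"grip":1,"delta_pos":[0,0,0],"twist":0},{"grip":1,"delta_pos":[0,0,0],"twist":0},{"grip":1,"delta_pos":[0,0,0],"twist":0},{"grip":1,"delta_pos":[0,0,0],"twist":0},{"grip":1,"delta_pos":[0,0,0],"twist":0}]}}

```text
clock: 46.45
position: [0.4263, 0.0668, 0.2943]
ee_rot: [-0.436, -0.557, -0.436, 0.557]
contact_force: [0.3, -0.2, 0.3]
width: 0.0855
```

Call:
{"api": "step_arm", "payload": {"increments": [{"grip":1,"delta_pos":[0,0,0],"twist":0},{"grip":1,"delta_pos":[0,0,0],"twist":0},{"grip":1,"delta_pos":[0,0,0],"twist":0},{"grip":1,"delta_pos":[0,0,0],"twist":0},{"grip":1,"delta_pos":[0,0,0],"twist":0},{"grip":1,"delta_pos":[0,0,0],"twist":0},{"grip":1,"delta_pos":[0,0,0],"twist":0},{"grip":1,"delta_pos":[0,0,0],"twist":0},{"grip":1,"delta_pos":[0,0,0],"twist":0},{"grip":1,"delta_pos":[0,0,0],"twist":0}]}}

```text
clock: 47.28
position: [0.4257, 0.0662, 0.2946]
ee_rot: [0.436, 0.557, 0.436, -0.557]
contact_force: [-0.1, 0.3, 0.5]
width: 0.0854
```

Call:
{"api": "step_arm", "payload": {"increments": [{"grip":1,"delta_pos":[0,0,0],"twist":0},{"grip":1,"delta_pos":[0,0,0],"twist":0},{"grip":1,"delta_pos":[0,0,0],"twist":0},{"grip":1,"delta_pos":[0,0,0],"twist":0},{"grip":1,"delta_pos":[0,0,0],"twist":0},{"grip":1,"delta_pos":[0,0,0],"twist":0},{"grip":1,"delta_pos":[0,0,0],"twist":0},{"grip":1,"delta_pos":[0,0,0],"twist":0},{"grip":1,"delta_pos":[0,0,0],"twist":0},{"grip":1,"delta_pos":[0,0,0],"twist":0}]}}

```text
clock: 48.12
position: [0.4257, 0.0662, 0.2946]
ee_rot: [0.436, 0.557, 0.436, -0.557]
contact_force: [0.6, 0.0, 0.0]
width: 0.0854
```

```bash
python3 - <<'E'
from h import *
s=manip.get_state(); print(s['clock'],s['position'],s['contact_force'])
a=[cam('scene') for _ in range(5)]
for b in a[1:]: 
    d=cv2.absdiff(a[0][0],b[0]).max(2); print([(int((d[y0:y1,x0:x1]>25).sum())) for x0,y0,x1,y1 in[(100,60,220,200),(380,200,520,340)]])
save(a[-1],'fin',s=1.4)
E
```

```text
48.1167 [0.42573994 0.06619951 0.29461792] [0.62219833 0.00712578 0.04270962]
[0, 0]
[0, 0]
[0, 0]
[0, 0]
```

View pics/fin.png

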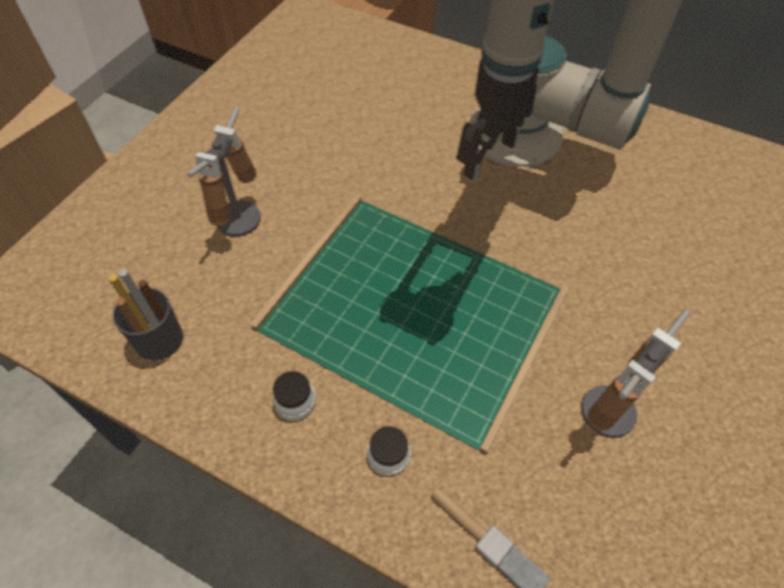

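All four eyes sit on pegs: (225,135) and (208,163) on stand B, (663,345) and (637,378) on stand A. The jars are standing. B's bar is partly hidden, so I'll check numerically that it is plumb.

```bash
python3 - <<'E'
from h import *
def R_(post,ang): 
    u=np.array([np.cos(np.radians(ang)),np.sin(np.radians(ang))]); return post,u
pegs_={'C':((.508,-.3987),9,1),'D':((.508,-.3987),9,-1),'A':((.5574,.3825),-14.7,1),'B':((.5574,.3825),-14.7,-1)}
for n in('scene','top'):
    c=cam(n); h,s,v=cv2.split(cv2.cvtColor(c[0],cv2.COLOR_RGB2HSV))
    for k,(p,a,g) in pegs_.items():
        u=g*np.array([np.cos(np.radians(a)),np.sin(np.radians(a))])
        for d in(.040,.052):
            xy=np.array(p)+u*d; z=.18+d*.364-.007
            q=[[*xy,z-t] for t in(.03,.045,.06,.08,.1,.115)]; P=proj(c,q).round().astype(int)
            print(n,k,d,[(int(x),int(y),int(h[y,x]),int(s[y,x]),int(v[y,x])) for x,y in P])
    cv2.imwrite('pics/z_%s.png'%n,c[0][:,:,::-1])
c=cv2.imread('pics/z_scene.png')[225:320,400:510]; t=cv2.imread('pics/z_top.png')[170:270,100:200]
cv2.imwrite('pics/z.png',np.hstack([cv2.resize(c,(440,380),interpolation=2),cv2.resize(t,(360,380),interpolation=2)]))
E
```

```text
scene C 0.04 [(150, 127, 14, 121, 158), (152, 131, 14, 126, 71), (153, 135, 13, 131, 97), (155, 141, 14, 133, 92), (157, 146, 13, 132, 95), (158, 150, 12, 140, 80)]
scene C 0.052 [(148, 129, 13, 131, 140), (149, 133, 14, 139, 88), (150, 138, 13, 138, 94), (152, 143, 13, 129, 93), (154, 148, 13, 129, 95), (155, 152, 12, 129, 81)]
scene D 0.04 [(165, 106, 13, 138, 89), (166, 110, 15, 122, 69), (167, 114, 13, 139, 81), (169, 120, 13, 153, 80), (170, 125, 12, 131, 76), (171, 129, 15, 114, 123)]
scene D 0.052 [(167, 101, 18, 33, 101), (168, 106, 13, 122, 119), (169, 110, 14, 134, 74), (171, 115, 13, 129, 83), (172, 121, 14, 129, 83), (173, 125, 12, 128, 72)]
scene A 0.04 [(448, 276, 15, 25, 161), (446, 279, 17, 22, 160), (443, 282, 16, 42, 103), (440, 286, 13, 133, 86), (437, 290, 13, 129, 89), (435, 293, 14, 138, 85)]
scene A 0.052 [(446, 279, 17, 22, 160), (443, 282, 16, 42, 103), (441, 285, 12, 127, 86), (438, 289, 14, 136, 88), (435, 293, 14, 138, 85), (433, 296, 13, 132, 83)]
scene B 0.04 [(468, 250, 8, 21, 98), (465, 253, 9, 18, 99), (463, 256, 16, 41, 69), (459, 261, 9, 17, 104), (
[... 823 characters left out ...]
60, 15, 137, 97), (408, 260, 14, 146, 98)]
top A 0.04 [(142, 207, 25, 27, 221), (144, 207, 24, 40, 101), (146, 208, 21, 40, 102), (148, 209, 14, 144, 108), (150, 210, 14, 135, 87), (151, 210, 14, 127, 88)]
top A 0.052 [(143, 202, 15, 146, 103), (145, 203, 14, 155, 199), (147, 204, 14, 143, 160), (149, 205, 13, 128, 102), (151, 206, 15, 142, 88), (152, 206, 16, 133, 88)]
top B 0.04 [(134, 234, 22, 35, 139), (135, 234, 21, 44, 109), (137, 235, 19, 42, 103), (139, 235, 15, 120, 98), (142, 235, 14, 138, 85), (143, 236, 14, 141, 87)]
top B 0.052 [(132, 238, 15, 154, 101), (133, 238, 13, 150, 148), (135, 239, 14, 159, 178), (138, 239, 15, 149, 84), (140, 239, 15, 150, 95), (142, 239, 16, 139, 92)]
```

The top view has all four bars, B included, brown exactly where a plumb bar would project, with the eyes about 40 mm out from the posts. Nothing moves between frames, so I'm handing in.

```bash
python3 -c "
from rig import manip
print(manip.get_state()['clock']); print(manip.sign_off())"
```

```text
48.4667
the job is handed in; nothing more can be done
None
```

All four slickers were turned on edge and let go, then each was hung by its eye on its own peg, two per stand. I handed the job in at about 48 s, and sign-off gave no verdict.

- **Turning:** The wrist-camera widths put the eyes within about 5° of on edge. All four lay released together on the mat for more than 0.5 s before I picked up the first one.
- **Hanging:** In each case the peg showed on both sides of the eye before I let go, with contact force at about 2 N or less.
- **Final checks:**
  - The slickers did not move over five scene pictures, about 0.25 s.
  - In the top view all four bars sit where plumb-hanging bars would, with the eyes about 40 mm out from the posts.
  - Both jars were standing and the arm was clear of everything.
- **Less certain:** From the scene camera one bar (stand A, −x peg) was hidden behind the stand, so its plumbness rests on the top view alone. I tried one last close-up, but the picture limit had been reached.

I saw no slicker knocked aside and no slackening of the grip.

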